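# Lay out the tortilla station on its tray

## Robot

A 7-joint arm with a two-finger parallel gripper is mounted at the origin on the work surface. World frame = base frame: x ahead of the robot, y to its left, z up, the work surface at z = 0. Lengths are in mm, angles in rad, forces in N, time in s.
With the tool pointing down it reaches from about 400 to 925 mm from the base axis. Payload 5.6 kg.
Tool frame: the origin (TCP) lies at the very end of the fingers, on their centre line; the grasp point (between the pads) lies 19 mm behind it; y points along the fingers, z is the direction in which the jaws open and shut, and the axes are right-handed (so a half turn about y gives the same grasp; the last joint's range is limited). The gripper opens to 85 mm and grips with 20 to 120 N. Pads are 22 mm wide; open, the fingers measure 114 mm over their backs; the gripper's body (76 mm by 85 mm) begins 54 mm behind the grasp point. The pads swing forward as they close: fully open they stand 13 mm farther back than shut.
Start: joints at [1.27, 0.468, -0.012, 1.603, 0.006, 1.071, -0.056], TCP at [165.677, -628.539, 196.39] pointing down, gripper open.
Joint ranges: [-2.53, 2.53], [-0.31, 2.02], [-1.57, 1.55], [0.28, 2.44], [-1.29, 4.43], [0.15, 1.84], [-2.92, 2.92]. Speed limits (rad/s): [2.57, 2.57, 3.14, 3.14, 3.14, 3.14, 3.14].

## Interface

Orientations are given as a unit quaternion [x, y, z, w].
In Python, from workcell import sensors, cams, workorder gives the robot as it stands.
- The arm moves only by the tool send_rows, never from a script. Its argument "steps" is one flat list of numbers, 6 for each row, row after row: the shift along the tool's x, y, z in mm, then the turn, a rotation vector about the tool's x, y, z in degrees. In form: [dx, dy, dz, rx, ry, rz, dx, dy, dz, rx, ry, rz, ...]. A call has exactly 10 rows; each row is the pose to reach, as a shift and turn from the pose commanded when the call began, along the tool's axes at that moment; what a row does not reach only later rows make up. A row lasts 1/12 s, in which the tool goes at most 41.7 mm and 7.16 degrees, less where a joint would pass 70% of its speed; a pose out of reach is approached as far as the arm can. A call with a gripper value outside its range is refused whole. "grip" is the opening in per cent of the stroke, from 0 (shut) to 100 (fully open), set as the call begins (left out, the last holds). The fingers move at their own pace and stop on an object; the grip force is fixed at half the most. Time passes only in rows, so rows that repeat a pose let the fingers close, or fill a call up. It gives the time, the measured TCP pose, the force and the opening at its end, in the units of the state.
- sensors.observe(): the state, without advancing time (a new reading comes with each control period).
- cams.camera(name): name is "scene" or "top"; returns a dict with "img" (420x560x3 uint8, red, green, blue), "range_z" (420x560 float32, mm along the optical axis (not along the pixel's ray), 0 where there is no reading), "fov_y" (degrees; the focal length in pixels is half the picture's height over the tangent of half this angle, whatever the lens; pixels are square), "cx", "cy" (the principal point, pixels), "distortion" ([k1, k2, p1, p2, k3] as OpenCV has them; the pictures are not rectified), "rvec" (rotation vector, rad) and "tvec" (3), from world to camera coordinates, as OpenCV has them. Camera axes: x right, y down, z forward; pixel columns grow to the right and rows downward; lengths in mm; the calibration is good to about 2 mm. A picture is of the moment at which its call begins.
- workorder.job_done(): hands the job in, once; it reports no verdict.
The state is a dict: "time_s": time; "qpos": joint angles; "joint_vel": joint speeds; "effort": joint torques, N m; "eef_pos": TCP position; "tcp_rot": TCP orientation; "wrist_force": force on the tool from outside, world axes, zero at the start; "ft_torque": the same for the moment, N m; "gripper_width": opening from 0.0 (shut) to 1.0 (fully open).
Only numpy, scipy, OpenCV 4.12 (cv2) and the standard library are available. Lean on these libraries where they do the work, as an engineer would, in place of code of your own. Each camera call takes 0.05 s, during which the arm holds its last target.

## Task

Lay out the tortilla station on the wooden tray: in the middle of the half of the tray that is farther from the robot, stand a straight row along the tray's length, with the green bowl halfway along, the glass tumbler next to it towards the aluminium press, and the steel oil cruet on the bowl's other side, each leaving a gap of two fingers (about 30 mm) to the bowl. Put the wooden lid on the bowl, and lay the scraper flat along the middle of the half of the tray nearer the robot, parallel to the row and halfway along the tray, its handle pointing to the press end. Set the glass and the bowl down gently, and leave the jar and the tortilla keeper where they stand.

Things in the scene. Friction and masses are not known exactly. Their poses are not given: they have to be found in the camera images.
- tray: Low wooden tray, fixed: outside 236 mm (its x) by 306 mm (its y, the length), lip 20 mm high, walls 8 mm; a brass rod grip at each end reaches 170 mm from the centre. Floor 8 mm above the origin; inside 220 by 290 mm. Origin at the centre of its underside, z up; x points away from the robot (turned up to 0.2 rad): far half x 0 to +110 mm, near half x -110 mm to 0
- bowl: Small green ceramic bowl, 66 mm across and 44 mm high, upright; side straight (66 mm across) from 22 mm up to the rim, narrowing below to a 40 mm foot; wall 4 mm, mouth 58 mm; origin at the centre of its underside, z up
- lid: Round wooden lid with a knob, upright: below, a plug 48 mm across, 6 mm deep, that drops into the bowl's mouth; then a disc 70 mm across, its top 13 mm above the origin; then a round knob 22 mm across, widest from 21 to 37 mm, ending at 42 mm. Seated on the bowl, its origin is 38 mm above the bowl's; origin at the centre of its underside, z up
- tumbler: Clear glass tumbler, empty, upright, 90 mm high, 56 mm across at the foot, 59 mm at mid-height, 62 mm at the rim; wall 3.5 mm; origin at the centre of its underside, z up
- cruet: Closed steel oil cruet, upright: cylinder 52 mm across up to 80 mm, then a shoulder, dark collar and thin spout to 108 mm; origin at the centre of its underside, z up
- scraper: Steel comal scraper lying flat, 200 mm long: wooden handle on its -x side (from -100 to -2 mm, 24 mm wide, 18 mm high), thin flat blade on its +x side (to +100 mm, 58 mm wide, 2.6 mm thick, on the surface). Origin at the middle of its length, on its underside, within about 10 mm of its centre of mass; x points from handle to blade, z up
- press: Heavy cast aluminium tortilla press with round plates 170 mm across, 53 mm high, and a rounded lever over the top (raised as much as 0.4 rad); fixed; beyond the tray, to its left or to its right. It only shows which end of the tray is the press end. Origin on the slab under its front edge (towards the robot), 100 mm before the centre of the plates
- drawer_unit: Bystander: narrow dark wooden unit with one drawer and a round wooden knob, 200 by 130 by 91 mm, fixed; beyond the tray on the side opposite to the press. Origin on the slab under the middle of its front; the knob sticks out 43 mm towards the robot
- jar: Bystander: loose closed amber glass jar with a steel cap, 70 mm across, 110 mm high; origin at the centre of its underside, z up
- keeper: Bystander: loose round lidded terracotta tortilla keeper, 162 mm across, 102 mm high, 1.3 kg, beyond the tray; origin at the centre of its underside, z up
There are look-alikes about, which are no part of the job. There is more than one size of the scraper; the one meant has the size given above.

How it is judged (in metres and radians):
At the end, for the whole second after the job is handed in: Released, at rest: bowl, tumbler, cruet upright within 15 mm of the far half's middle line, bowl within 15 mm of halfway, gaps 15-45 mm, tumbler to the press; lid level, within 8 mm; scraper flat, within 15 mm of the near half's middle line, 20 mm of halfway, 0.15 rad, handle to press (x of bowl in the frame of tray between 0.04 and 0.07 m and z of bowl in the frame of tray between 0.004 and 0.013 m and angle between each of bowl, tumbler, cruet, lid, scraper's own z axis and vertical below 0.1 rad and x of tumbler in the frame of tray between 0.04 and 0.07 m and z of tumbler in the frame of tray between 0.004 and 0.013 m and x of cruet in the frame of tray between 0.04 and 0.07 m and z of cruet in the frame of tray between 0.004 and 0.013 m and y of bowl in the frame of tray between -0.015 and 0.015 m and horizontal distance between tumbler and bowl between 0.079 and 0.109 m and horizontal distance between cruet and bowl between 0.074 and 0.104 m and horizontal distance between lid and bowl below 0.008 m and z of lid in the frame of bowl between 0.034 and 0.042 m and x of scraper in the frame of tray between -0.07 and -0.04 m and y of scraper in the frame of tray between -0.02 and 0.02 m and z of scraper in the frame of tray between 0.004 and 0.013 m and angle between the x axis of scraper and the y axis of tray, either way round below 0.15 rad and x of press in the frame of scraper below 0 m and ((y of press in the frame of tray above 0 m and y of tumbler in the frame of tray above 0.05 m and y of cruet in the frame of tray below -0.05 m) or (y of press in the frame of tray below 0 m and y of tumbler in the frame of tray below -0.05 m and y of cruet in the frame of tray above 0.05 m)) and linear speed of each of bowl, tumbler, cruet, lid, scraper below 0.01 m/s); the robot touches nothing.
It fails at once if the jar or the tortilla keeper is pushed more than 15 mm (distance of any of jar, keeper from where it was at the start of the episode above 0.015 m).
It fails at once if the glass or the bowl is dropped or slammed onto the tray (over 0.4 m/s in the last 20 mm above its floor) ((x of tumbler in the frame of tray between -0.11 and 0.11 m and y of tumbler in the frame of tray between -0.145 and 0.145 m and z of tumbler in the frame of tray below 0.028 m and linear speed of tumbler above 0.4 m/s) or (x of bowl in the frame of tray between -0.11 and 0.11 m and y of bowl in the frame of tray between -0.145 and 0.145 m and z of bowl in the frame of tray below 0.028 m and linear speed of bowl above 0.4 m/s)).
It also fails if it takes over 134 s, if anything falls off the work surface, if the arm or the gripper's body presses on something with over 40 N, if the wrist force passes 120 N, or if a joint passes its speed limit or range.

## Working session

There is one attempt and no reset: what is moved stays moved. The work goes in short steps, Python scripts to look and compute and a tool call to move; the robot and the scene stay as the last step left them, time stands still between calls to the robot, and variables do not carry over. Pictures are saved under pics/ and viewed, and the job is handed in when it is done.

Besides the shell and the picture viewer there is one more tool, called after "Call:" in YAML: its name, and indented under it one key for each argument. send_rows: Moves the arm, as the interface text tells. Its arguments: {"type":"object","properties":{"steps":{"type":"array"},"grip":{"type":"number"}},"required":["steps"]}

```bash
mkdir -p pics; ls
python3 - <<'E'
from workcell import sensors, cams
import cv2,numpy as np
s=sensors.observe();print(s)
for n in("scene","top"):
    c=cams.camera(n);cv2.imwrite(f"pics/{n}0.png",c["img"][:,:,::-1]);np.savez(f"{n}0.npz",**c)
    print({k:v for k,v in c.items() if k not in("img","range_z")})
E
```

```text
pics
{'time_s': 0.0, 'qpos': array([ 1.27001435,  0.4684344 , -0.01160447,  1.60365643,  0.00598591,
        1.07138083, -0.05631586]), 'joint_vel': array([ 8.40521721e-04, -1.09196655e-03,  2.47786088e-04, -6.24903330e-04,
        2.56581721e-04,  1.54371876e-03, -5.66028085e-05]), 'effort': array([ 1.51116317e-03, -5.32374501e+01,  2.24675448e-02, -2.51294106e+01,
        1.14956274e-02,  7.87328667e-03, -6.58636196e-06]), 'eef_pos': array([ 165.47987796, -627.92303746,  195.38766742]), 'tcp_rot': array([-0.09098136,  0.70188519, -0.70060466,  0.0907341 ]), 'wrist_force': array([ 0.92637736, -0.32037072,  0.48123799]), 'ft_torque': array([-0.00611697, -0.00217234, -0.02570658]), 'gripper_width': 1.0009748241859358}
{'fov_y': 53.55771139880922, 'cx': 280.1634208602991, 'cy': 208.89237409182863, 'distortion': array([-0.06421568,  0.        ,  0.        ,  0.        ,  0.        ]), 'rvec': array([ 2.34189949,  0.765415  , -0.29053471]), 'tvec': array([-505.06363904, -185.49051356, 1592.96340492])}
{'fov_y': 56.21275705738337, 'cx': 272.0396320074549, 'cy': 204.98437496206472, 'distortion': array([-0.04989782,  0.        ,  0.        ,  0.        ,  0.        ]), 'rvec': array([ 2.19923111, -2.1601354 ,  0.08142666]), 'tvec': array([  74.7455909,  583.6784892, 1256.9154912])}
```

View pics/scene0.png

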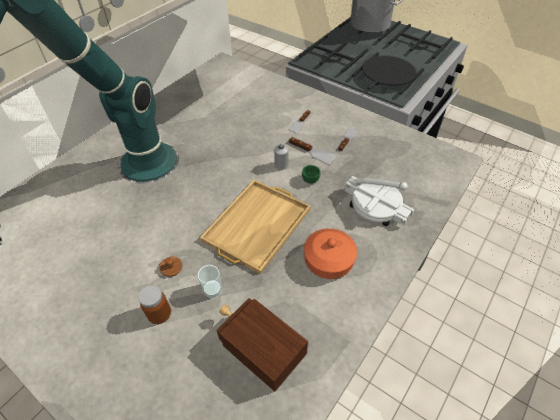

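View pics/top0.png

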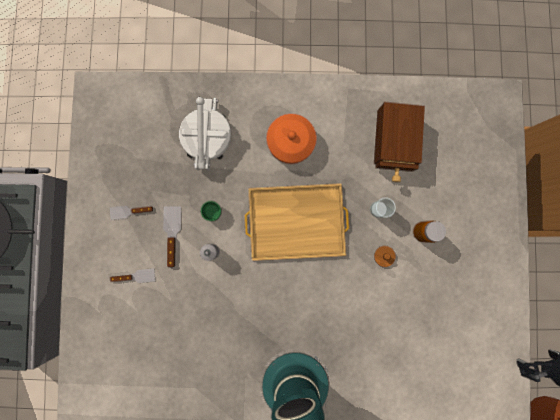

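The top view shows the tray at (297,222). The press (204,133) is at its left, which is +y. The bowl is at (211,211), cruet (208,252), tumbler (383,208), lid (385,257), jar (430,232), keeper (291,138). There are three scrapers: (172,236), (133,212) and (132,277).

```bash
cat > h.py <<'E'
import numpy as np,cv2
from scipy.spatial.transform import Rotation as R
def load(n):
    return dict(np.load(n,allow_pickle=True))
def K(c):
    f=210/np.tan(np.radians(float(c["fov_y"]))/2)
    return np.array([[f,0,float(c["cx"])],[0,f,float(c["cy"])],[0,0,1]])
def cloud(c):
    h,w=c["range_z"].shape
    u,v=np.meshgrid(np.arange(w),np.arange(h))
    p=cv2.undistortPoints(np.stack([u,v],-1).reshape(-1,1,2).astype(np.float64),K(c),c["distortion"]).reshape(h,w,2)
    z=c["range_z"][...,None].astype(float)
    P=np.concatenate([p*z,z],-1)
    Rm=cv2.Rodrigues(c["rvec"])[0]
    W=(P-c["tvec"])@Rm
    W[c["range_z"]==0]=np.nan
    return W
def proj(c,X):
    return cv2.projectPoints(np.asarray(X,float).reshape(-1,1,3),c["rvec"],c["tvec"],K(c),c["distortion"])[0].reshape(-1,2)
def ray(c,uv,z):
    """intersect pixel rays with plane at height z"""
    uv=np.asarray(uv,float).reshape(-1,1,2)
    p=cv2.undistortPoints(uv,K(c),c["distortion"]).reshape(-1,2)
    Rm=cv2.Rodrigues(c["rvec"])[0]
    d=np.c_[p,np.ones(len(p))]@Rm; o=-Rm.T@c["tvec"]
    return o+d*((z-o[2])/d[:,2])[:,None]
E
python3 - <<'E'
from h import *
for n in("scene","top"):
    c=load(n+"0.npz");W=cloud(c)
    print(n,np.nanpercentile(W[...,2],[5,25,50,75]))
    m=(abs(W[...,2])<15)
    print("table z",np.nanmedian(W[...,2][m]), np.nanstd(W[...,2][m]))
    # enlarge crops
c=load("top0.npz")
im=c["img"][:,:,::-1]
cv2.imwrite("pics/tl.png",cv2.resize(im[195:295,100:230],None,fx=6,fy=6,interpolation=cv2.INTER_CUBIC)[:600])
cv2.imwrite("pics/tr.png",cv2.resize(im[180:280,350:460],None,fx=6,fy=6,interpolation=cv2.INTER_CUBIC))
c=load("scene0.npz");im=c["img"][:,:,::-1]
cv2.imwrite("pics/sl.png",cv2.resize(im[95:195,255:375],None,fx=6,fy=6,interpolation=cv2.INTER_CUBIC))
E
```

```text
scene [-754.02175122 -288.50376275   -1.05363094    2.59862316]
table z 0.0941171603527289 3.5343058165892898
top [-754.26197582 -355.44167234   -0.96805779    1.97012993]
table z 0.29332237398750016 3.5137363064370972
```

View pics/tl.png

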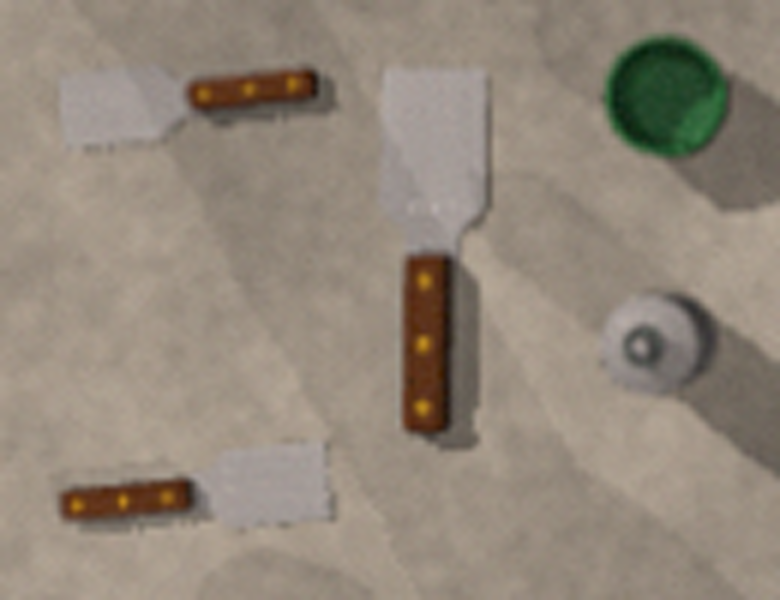

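View pics/tr.png

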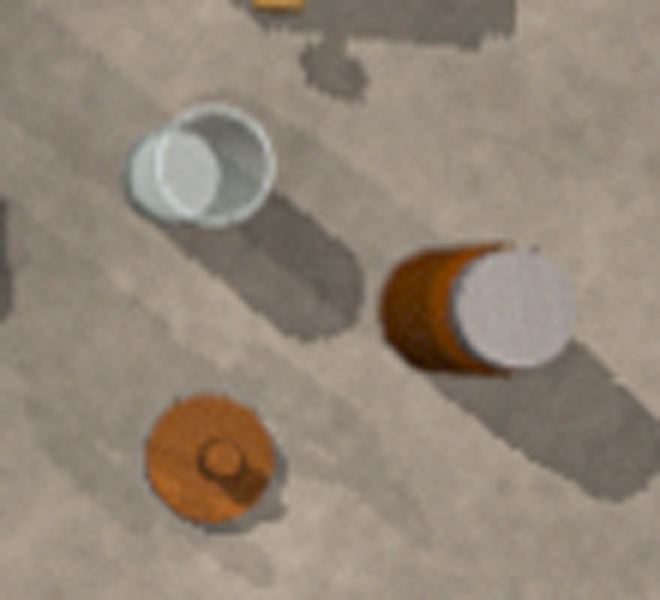

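View pics/sl.png

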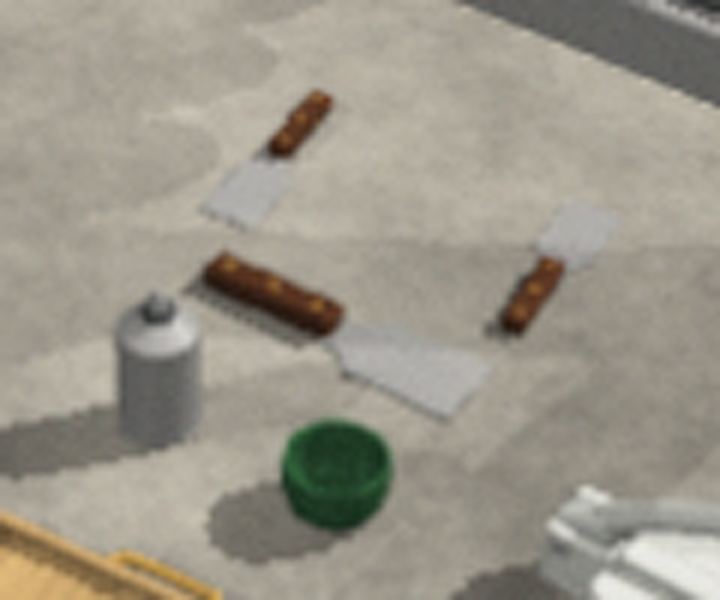

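The crops show the big scraper at top (172,236), handle end (171,267) and blade end (172,207). It is about 60 px × 3.2 ≈ 195 mm long. The ones at (133,212) and (132,277) are about 44 px ≈ 145 mm, so the big one is meant. Next I'll measure poses.

```bash
cat > meas.py <<'E'
from h import *
def circ(xy,z,r,n=40):
    a=np.linspace(0,2*np.pi,n);return np.c_[xy[0]+r*np.cos(a),xy[1]+r*np.sin(a),np.full(n,z)]
def fr(xy,th,pts):
    pts=np.asarray(pts,float);Rm=np.array([[np.cos(th),-np.sin(th)],[np.sin(th),np.cos(th)]])
    return np.c_[pts[:,:2]@Rm.T+xy,pts[:,2]]
def overlay(cname,items,box,fn,s=5,cc=None):
    c=cc or load(cname+"0.npz");x0,y0,x1,y1=box
    im=cv2.resize(c["img"][y0:y1,x0:x1,::-1],None,fx=s,fy=s,interpolation=cv2.INTER_CUBIC)
    for P,col in items:
        q=(proj(c,P)-[x0,y0]+0.5)*s
        cv2.polylines(im,[np.round(q).astype(int)],False,col,1)
    cv2.imwrite(fn,im)
E
python3 - <<'E'
from meas import *
c=load("top0.npz");t=lambda x,y,ox,oy:(ox+(x+.5)/6-.5,oy+(y+.5)/6-.5)
for n,x,y,ox,oy,z in [("bowl",667,97,100,195,44),("cruet",645,347,100,195,107),("cruet body",655,342,100,195,80),("lid disc",211,459,350,180,13),("lid knob",222,460,350,180,42),
 ("tumb rim",214,165,350,180,90),("jar",512,309,350,180,110),("hend",427,431,100,195,10),("hstart",428,254,100,195,18),("blade",437,68,100,195,2.6)]:
    print(n,ray(c,t(x,y,ox,oy),z).round(1))
# tray from colour
for nm in("top","scene"):
    c=load(nm+"0.npz");W=cloud(c)
    hsv=cv2.cvtColor(c["img"],cv2.COLOR_RGB2HSV)
    z=W[...,2];m=(abs(z-20)<6)&(W[...,0]>250)&(W[...,0]<750)&(abs(W[...,1])<250)
    m2=(z>3)&(z<28)&(abs(W[...,0]-500)<200)&(abs(W[...,1])<230)&(hsv[...,1]>90)
    k=cv2.morphologyEx(m2.astype(np.uint8),cv2.MORPH_OPEN,np.ones((9,9)))
    pts=W[k>0][:,:2]; r=cv2.minAreaRect(pts.astype(np.float32));print(nm,r,pts.mean(0), "floor z",np.median(W[k>0][:,2]))
    for rad,zz,guess in[("bowl",0,0)]:pass
E
```

```text
bowl [[558.6 281.1  44. ]]
cruet [[428.5 278.4 107. ]]
cruet body [[429.9 277.8  80. ]]
lid disc [[ 422.5 -285.3   13. ]]
lid knob [[ 423.4 -282.9   42. ]]
tumb rim [[ 576.7 -265.3   90. ]]
jar [[ 504.7 -411.8  110. ]]
hend [[376.2 412.3  10. ]]
hstart [[472.3 413.1  18. ]]
blade [[574.8 415.9   2.6]]
top ((530.6856689453125, 4.16522216796875), (235.19815063476562, 303.08380126953125), 3.8580737113952637) [531.95893823   8.63365842] floor z 8.732956267433725
scene ((529.9407958984375, 8.916549682617188), (237.05609130859375, 321.5401611328125), 3.55607008934021) [534.64136343  -8.34058865] floor z 8.950091211371463
```

```bash
cat > poses.py <<'E'
from meas import *
tray=(530.5,5.0);tth=0.065
bowl=(558.6,281);cruet=(429,278.2);lid=(423,-284);tumb=(576.7,-265.3);scr=(475.5,414);sth=0.018
def items():
    Y=(0,255,255);M=(255,0,255)
    I=[]
    a,b=118,153
    I.append((fr(tray,tth,[(a,b,20),(-a,b,20),(-a,-b,20),(a,-b,20),(a,b,20)]),M))
    a,b=110,145
    I.append((fr(tray,tth,[(a,b,8),(-a,b,8),(-a,-b,8),(a,-b,8),(a,b,8)]),Y))
    I.append((circ(bowl,44,33),M));I.append((circ(cruet,80,26),M));I.append((circ(cruet,0,26),Y))
    I.append((circ(lid,13,35),M));I.append((circ(lid,37,11),Y));I.append((circ(tumb,90,31),M));I.append((circ(tumb,0,28),Y))
    I.append((fr(scr,sth,[(-100,12,18),(-2,12,18),(-2,-12,18),(-100,-12,18),(-100,12,18)]),Y))
    I.append((fr(scr,sth,[(100,29,2.6),(50,29,2.6)]),M));I.append((fr(scr,sth,[(50,-29,2.6),(100,-29,2.6),(100,29,2.6)]),M))
    return I
E
python3 - <<'E'
from poses import *
I=items()
overlay("top",I,(150,180,410,290),"pics/o_top.png",3)
overlay("scene",I,(150,120,350,310),"pics/o_scene.png",3)
overlay("top",I,(155,195,260,290),"pics/o_tl.png",6)
overlay("scene",I,(265,130,345,190),"pics/o_sl.png",8)
overlay("scene",I,(150,240,230,300),"pics/o_sr.png",8)
overlay("top",I,(350,190,410,280),"pics/o_tr.png",6)
E
```

```text
(no output)
```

View pics/o_top.png

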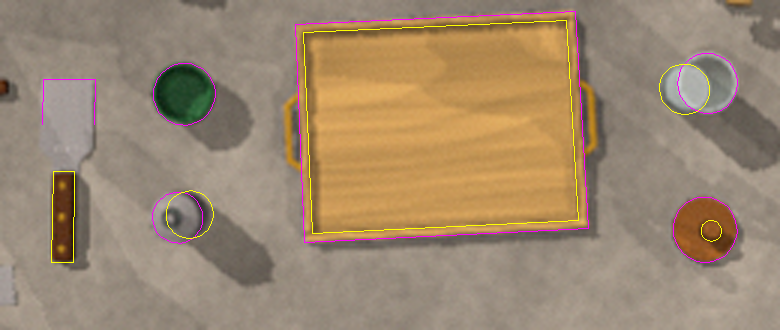

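View pics/o_scene.png

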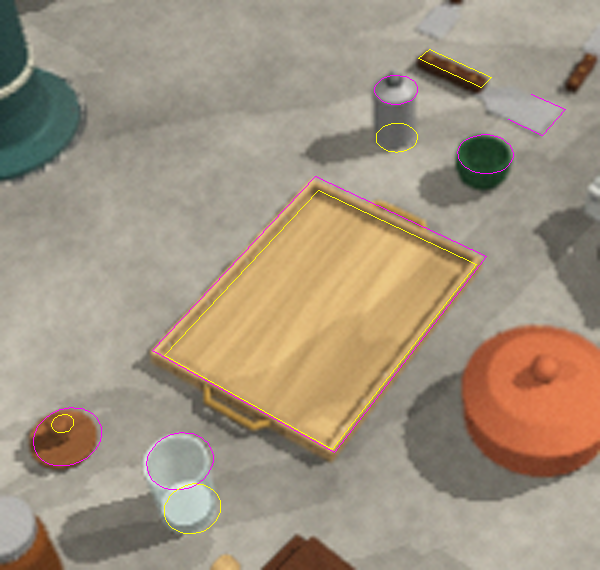

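View pics/o_tl.png

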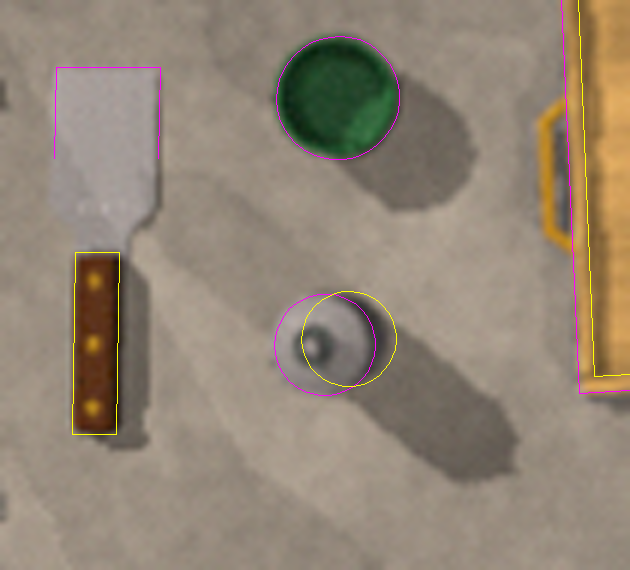

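View pics/o_sl.png

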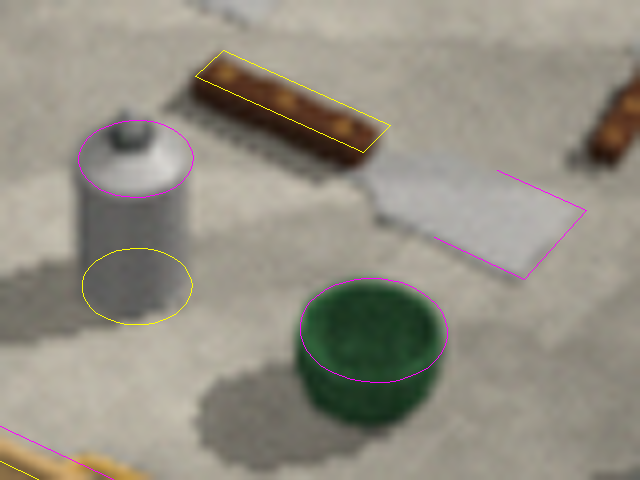

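View pics/o_sr.png

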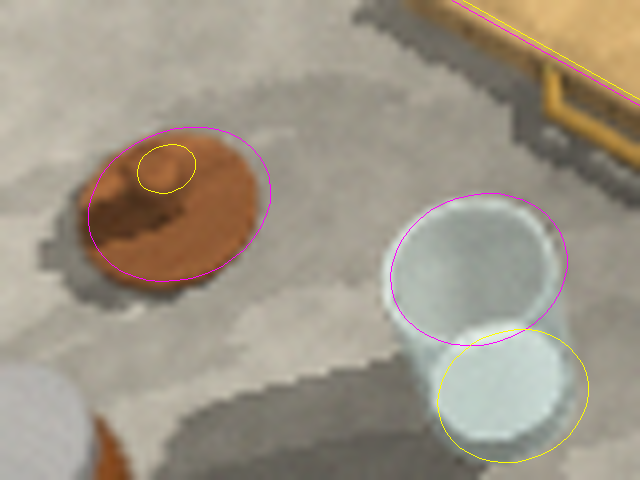

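View pics/o_tr.png

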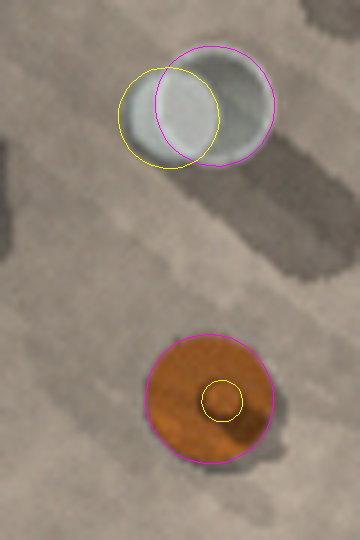

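```bash
cat > plan.py <<'E'
from h import *
from workcell import sensors
def go(x,y,z,yaw=None):
    """print shift+turn in tool axes to reach world TCP pos, tool down, jaw axis (tool z) at heading yaw"""
    s=sensors.observe();Rc=R.from_quat(s["tcp_rot"]);p=s["eef_pos"]
    d=Rc.inv().apply(np.array([x,y,z])-p)
    zc=Rc.apply([0,0,1]);cy=np.arctan2(zc[1],zc[0])
    if yaw is None: yaw=cy
    Z=np.array([np.cos(yaw),np.sin(yaw),0]);Y=np.array([0,0,-1.]);X=np.cross(Y,Z)
    Rt=R.from_matrix(np.c_[X,Y,Z]); rv=np.degrees((Rc.inv()*Rt).as_rotvec())
    print("t",round(s["time_s"],2),"p",p.round(1),"jaw",cy.round(3),"shift",d.round(1),"turn",rv.round(2),"q",s["qpos"].round(2),"F",s["wrist_force"].round(1),"w",round(s["gripper_width"],2))
E
python3 - <<'E'
from plan import *
s=sensors.observe();print(R.from_quat(s["tcp_rot"]).as_matrix().round(3))
for yw in(0.065,0.065+np.pi,-1.5): go(558.6,281,200,yw)
c=load("scene0.npz")
print(ray(c,[(180,255),(179,255)],13), ray(c,[(200,270),(199,270)],90))
E
```

```text
[[-0.967 -0.001  0.255]
 [-0.255  0.001 -0.967]
 [ 0.    -1.    -0.002]]
t 0.1 p [ 165.5 -628.   195.5] jaw -1.313 shift [-611.8   -3.3 -778.8] turn [ 8.000e-02 -7.896e+01 -6.000e-02] q [ 1.27  0.47 -0.01  1.6   0.01  1.07 -0.06] F [ 0.3  0.5 -0.1] w 1.0
t 0.1 p [ 165.5 -628.   195.5] jaw -1.313 shift [-611.8   -3.3 -778.8] turn [6.0000e-02 1.0104e+02 8.0000e-02] q [ 1.27  0.47 -0.01  1.6   0.01  1.07 -0.06] F [ 0.3  0.5 -0.1] w 1.0
t 0.1 p [ 165.5 -628.   195.5] jaw -1.313 shift [-611.8   -3.3 -778.8] turn [ 0.09 10.71  0.02] q [ 1.27  0.47 -0.01  1.6   0.01  1.07 -0.06] F [ 0.3  0.5 -0.1] w 1.0
[[ 417.32898318 -243.26770314   13.        ]
 [ 414.78235604 -245.13769236   13.        ]] [[ 548.68878421 -273.73476627   90.        ]
 [ 546.39862779 -275.41841216   90.        ]]
```

Run:
```python
from plan import *
go(575.6,-266,150,0.065)
```

```text
t 0.1 p [ 165.5 -628.   195.5] jaw -1.313 shift [-488.8   45.9 -245.5] turn [ 8.000e-02 -7.896e+01 -6.000e-02] q [ 1.27  0.47 -0.01  1.6   0.01  1.07 -0.06] F [ 0.3  0.5 -0.1] w 1.0
```

Call:
send_rows:
  steps: [-30,0,-15,0,-6,0,-70,0,-35,0,-13,0,-110,0,-55,0,-20,0,-150,0,-75,0,-27,0,-190,0,-95,0,-34,0,-230,0,-115,0,-41,0,-270,0,-135,0,-48,0,-310,0,-155,0,-55,0,-345,0,-173,0,-62,0,-380,0,-190,0,-69,0]
  grip: 100

```text
time_s: 0.93
eef_pos: [473.3, -357.0, 196.2]
tcp_rot: [-0.474, 0.525, -0.525, 0.473]
wrist_force: [-0.0, -1.1, -0.0]
gripper_width: 1.0
```

Run:
```python
from plan import *
go(575.6,-266,130,0.065)
```

```text
t 0.93 p [ 473.3 -357.   196.2] jaw -0.103 shift [-101.1   66.2   92.4] turn [ 0.03 -9.62  0.  ] q [ 0.89  0.41 -0.39  1.73  0.17  1.04  0.34] F [-0.  -1.1 -0. ] w 1.0
```

Call:
send_rows:
  steps: [-25,10,23,0,-3,0,-50,20,46,0,-6,0,-75,40,69,0,-9,0,-101,60,92,0,-9.6,0,-101,66,92,0,-9.6,0,-101,66,92,0,-9.6,0,-101,66,92,0,-9.6,0,-101,66,92,0,-9.6,0,-101,66,92,0,-9.6,0,-101,66,92,0,-9.6,0]

```text
time_s: 1.77
eef_pos: [574.4, -269.9, 131.4]
tcp_rot: [0.514, -0.485, 0.486, -0.514]
wrist_force: [-0.1, 0.7, 0.5]
gripper_width: 0.997
```

Run:
```python
from plan import *
from meas import *
from workcell import cams
go(575.6,-266,38,0.065)
for n in("top","scene"):
    c=cams.camera(n);np.savez(n+"1.npz",**c)
    p=sensors.observe()["eef_pos"];u=proj(c,[p])[0];x,y=u.astype(int)
    overlay(n,[(circ((575.6,-266),90,31),(255,0,255)),(np.array([p,p+[0,0,-40]]),(0,255,255))],(x-40,y-40,x+40,y+40),f"pics/a_{n}.png",7,c)
```

```text
t 1.77 p [ 574.4 -269.9  131.4] jaw 0.056 shift [-4.  93.4  1.3] turn [-0.05 -0.49  0.08] q [ 0.69  0.55 -0.42  1.68  0.26  0.97  0.23] F [-0.1  0.7  0.5] w 1.0
```

View pics/a_scene.png

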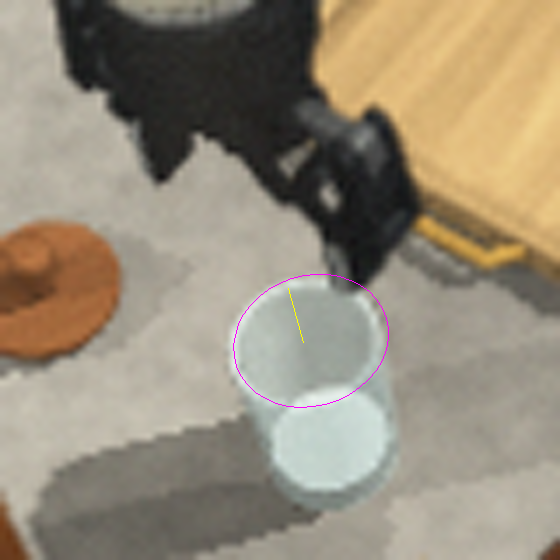

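View pics/a_top.png

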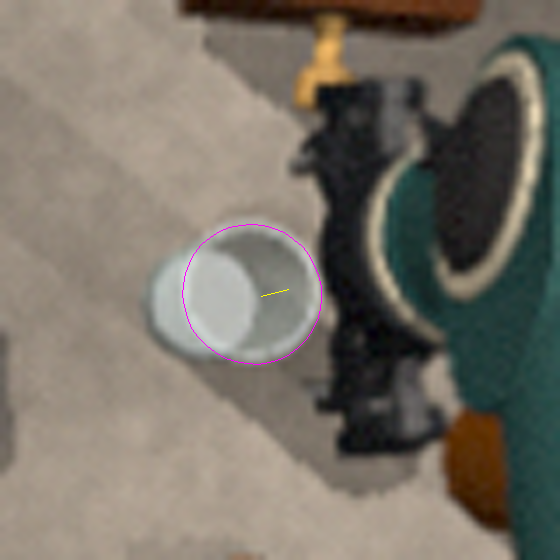

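The views show the rim ring matching the glass at its estimated pose, top (250,295) and scene (310,340). The jaws straddle the glass, so I descend and close.

Call:
send_rows:
  steps: [-4,10,1,0,-0.5,0,-4,25,1,0,-0.5,0,-4,40,1,0,-0.5,0,-4,55,1,0,-0.5,0,-4,70,1,0,-0.5,0,-4,82,1,0,-0.5,0,-4,90,1,0,-0.5,0,-4,93,1,0,-0.5,0,-4,93,1,0,-0.5,0,-4,93,1,0,-0.5,0]

```text
time_s: 2.7
eef_pos: [576.0, -264.2, 37.8]
tcp_rot: [-0.517, 0.483, -0.483, 0.517]
wrist_force: [-0.6, -0.2, 0.8]
gripper_width: 1.001
```

Call:
send_rows:
  steps: [0,0,0,0,0,0,0,0,0,0,0,0,0,0,0,0,0,0,0,0,0,0,0,0,0,0,0,0,0,0,0,0,0,0,0,0,0,0,0,0,0,0,0,0,0,0,0,0,0,0,0,0,0,0,0,0,0,0,0,0]
  grip: 50

```text
time_s: 3.53
eef_pos: [576.2, -264.6, 39.2]
tcp_rot: [-0.517, 0.482, -0.483, 0.517]
wrist_force: [-2.1, 1.2, 6.7]
gripper_width: 0.7
```

Run:
```python
from plan import *
go(575.6,-266,170,0.065)
```

```text
t 3.53 p [ 576.2 -264.6   39.2] jaw 0.067 shift [   1.6 -130.8   -0.5] turn [-0.07  0.14  0.07] q [ 0.65  0.67 -0.38  1.73  0.32  0.81  0.19] F [-2.1  1.2  6.7] w 0.7
```

Call:
send_rows:
  steps: [0,-4,0,0,0,0,0,-12,0,0,0,0,0,-24,0,0,0,0,0,-38,0,0,0,0,0,-52,0,0,0,0,0,-66,0,0,0,0,0,-78,0,0,0,0,0,-88,0,0,0,0,0,-95,0,0,0,0,0,-95,0,0,0,0]
  grip: 40

```text
time_s: 4.37
eef_pos: [576.6, -264.6, 134.5]
tcp_rot: [-0.516, 0.482, -0.484, 0.517]
wrist_force: [0.3, -0.7, -1.9]
gripper_width: 0.701
```

Run:
```python
from plan import *
go(579.3,102.4,134,0.065)
```

```text
t 4.37 p [ 576.6 -264.6  134.5] jaw 0.067 shift [-366.    -0.    27.4] turn [-0.15  0.14  0.09] q [ 0.69  0.55 -0.42  1.68  0.26  0.97  0.23] F [ 0.3 -0.7 -1.9] w 0.7
```

Call:
send_rows:
  steps: [-12,0,1,0,0,0,-40,0,3,0,0,0,-80,0,6,0,0,0,-120,0,9,0,0,0,-160,0,12,0,0,0,-200,0,15,0,0,0,-240,0,18,0,0,0,-280,0,21,0,0,0,-315,0,24,0,0,0,-345,0,26,0,0,0]

```text
time_s: 5.2
eef_pos: [576.6, 86.1, 131.5]
tcp_rot: [0.518, -0.483, 0.481, -0.517]
wrist_force: [0.5, 0.1, -2.0]
gripper_width: 0.7
```

Run:
```python
from plan import *
go(579.3,102.4,64,0.065)
```

```text
t 5.2 p [576.6  86.1 131.5] jaw 0.071 shift [-16.   67.6   4. ] turn [ 0.1   0.32 -0.07] q [ 0.18  0.49 -0.5   1.8   0.28  0.92 -0.37] F [ 0.5  0.1 -2. ] w 0.7
```

Call:
send_rows:
  steps: [-6,5,2,0,0.3,0,-12,15,3,0,0.3,0,-16,25,4,0,0.3,0,-16,35,4,0,0.3,0,-16,45,4,0,0.3,0,-16,54,4,0,0.3,0,-16,60,4,0,0.3,0,-16,64,4,0,0.3,0,-16,67,4,0,0.3,0,-16,67,4,0,0.3,0]

```text
time_s: 6.03
eef_pos: [581.0, 97.6, 64.8]
tcp_rot: [0.515, -0.484, 0.484, -0.515]
wrist_force: [0.7, -0.4, -1.9]
gripper_width: 0.7
```

Run:
```python
from plan import *
go(579.3,102.4,47,0.065)
```

```text
t 6.03 p [581.   97.6  64.8] jaw 0.062 shift [-4.9 17.8 -1.4] turn [ 0.04 -0.19  0.01] q [ 0.13  0.58 -0.46  1.83  0.34  0.81 -0.45] F [ 0.7 -0.4 -1.9] w 0.7
```

Call:
send_rows:
  steps: [-4,3,-1,0,0,0,-5,6,-1,0,0,0,-5,9,-1,0,0,0,-5,12,-1,0,0,0,-5,14,-1,0,0,0,-5,15,-1,0,0,0,-5,16,-1,0,0,0,-5,17,-1,0,0,0,-5,17,-1,0,0,0,-5,17,-1,0,0,0]

```text
time_s: 6.87
eef_pos: [579.9, 102.9, 48.4]
tcp_rot: [-0.515, 0.484, -0.484, 0.515]
wrist_force: [-0.9, 0.0, -0.8]
gripper_width: 0.696
```

Run:
```python
from plan import *
from meas import *
from workcell import cams
go(579.3,102.4,47,0.065)
c=cams.camera("scene")
x,y=proj(c,[(579,102,40)])[0].astype(int)
overlay("scene",[(circ((579.3,102.4),98,31),(255,0,255)),(circ((579.3,102.4),8,28),(0,255,255))],(x-40,y-40,x+40,y+40),"pics/b.png",7,c)
```

```text
t 6.87 p [579.9 102.9  48.4] jaw 0.062 shift [ 0.5  1.4 -0.6] turn [-0.   -0.16  0.  ] q [ 0.11  0.61 -0.45  1.84  0.36  0.78 -0.47] F [-0.9  0.  -0.8] w 0.7
```

View pics/b.png

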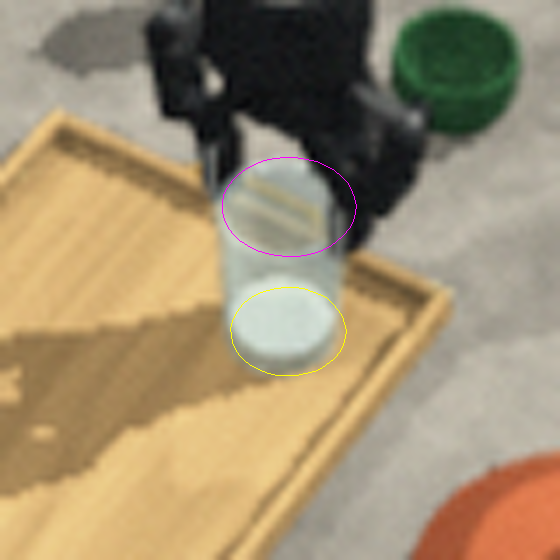

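The glass is standing on or just above the tray floor at (285,330), within about 3 mm of target. I lower a touch more, then release.

Call:
send_rows:
  steps: [0,0.3,0,0,0,0,0,0.6,0,0,0,0,0,1,0,0,0,0,0,1.3,0,0,0,0,0,1.5,0,0,0,0,0,1.5,0,0,0,0,0,1.5,0,0,0,0,0,1.5,0,0,0,0,0,1.5,0,0,0,0,0,1.5,0,0,0,0]

```text
time_s: 7.75
eef_pos: [579.9, 103.0, 47.2]
tcp_rot: [-0.515, 0.484, -0.484, 0.515]
wrist_force: [-2.9, 0.5, 4.7]
gripper_width: 0.697
```

Call:
send_rows:
  steps: [0,0,0,0,0,0,0,0,0,0,0,0,0,0,0,0,0,0,0,0,0,0,0,0,0,0,0,0,0,0,0,-6,0,0,0,0,0,-15,0,0,0,0,0,-30,0,0,0,0,0,-50,0,0,0,0,0,-75,0,0,0,0]
  grip: 95

```text
time_s: 8.58
eef_pos: [579.1, 102.8, 122.4]
tcp_rot: [0.516, -0.485, 0.484, -0.515]
wrist_force: [0.5, -0.2, 0.3]
gripper_width: 0.952
```

Run:
```python
from plan import *
go(558,280.5,150,0.065)
```

```text
t 8.58 p [579.1 102.8 122.4] jaw 0.063 shift [-178.6  -27.6  -10. ] turn [ 0.11 -0.14  0.  ] q [ 0.14  0.51 -0.49  1.79  0.3   0.91 -0.42] F [ 0.5 -0.2  0.3] w 0.95
```

Call:
send_rows:
  steps: [-5,-20,0,0,0,0,-40,-20,-2,0,0,0,-80,-10,-4,0,0,0,-120,0,-7,0,0,0,-155,20,-10,0,0,0,-178,40,-10,0,0,0,-178,50,-10,0,0,0,-178,55,-10,0,0,0,-178,55,-10,0,0,0,-178,55,-10,0,0,0]
  grip: 100

```text
time_s: 9.42
eef_pos: [559.8, 278.2, 67.5]
tcp_rot: [0.515, -0.484, 0.485, -0.515]
wrist_force: [0.5, -0.9, 0.4]
gripper_width: 0.998
```

Run:
```python
from plan import *
go(558,280.5,14,0.065)
```

```text
t 9.42 p [559.8 278.2  67.5] jaw 0.06 shift [-2.4 53.5 -1.7] turn [-0.04 -0.29  0.05] q [-0.17  0.64 -0.48  1.74  0.37  0.86 -0.75] F [ 0.5 -0.9  0.4] w 1.0
```

Call:
send_rows:
  steps: [-2,10,-2,0,0,0,-2,20,-2,0,0,0,-2,30,-2,0,0,0,-2,40,-2,0,0,0,-2,47,-2,0,0,0,-2,51,-2,0,0,0,-2,53,-2,0,0,0,-2,53,-2,0,0,0,-2,53,-2,0,0,0,-2,53,-2,0,0,0]

```text
time_s: 10.25
eef_pos: [557.0, 282.1, 14.3]
tcp_rot: [-0.515, 0.484, -0.484, 0.516]
wrist_force: [-0.6, -0.1, -0.3]
gripper_width: 0.999
```

Call:
send_rows:
  steps: [0,0,0,0,0,0,0,0,0,0,0,0,0,0,0,0,0,0,0,0,0,0,0,0,0,0,0,0,0,0,0,0,0,0,0,0,0,0,0,0,0,0,0,0,0,0,0,0,0,0,0,0,0,0,0,0,0,0,0,0]
  grip: 50

```text
time_s: 11.08
eef_pos: [556.7, 281.8, 13.8]
tcp_rot: [0.515, -0.484, 0.484, -0.515]
wrist_force: [-0.1, 0.4, 0.0]
gripper_width: 0.501
```

Call:
send_rows:
  steps: [0,-4,0,0,0,0,0,-12,0,0,0,0,0,-24,0,0,0,0,0,-40,0,0,0,0,0,-56,0,0,0,0,0,-72,0,0,0,0,0,-88,0,0,0,0,0,-104,0,0,0,0,0,-120,0,0,0,0,0,-130,0,0,0,0]

```text
time_s: 11.92
eef_pos: [557.6, 282.5, 147.1]
tcp_rot: [-0.514, 0.484, -0.485, 0.517]
wrist_force: [0.4, -0.3, -0.2]
gripper_width: 0.504
```

Run:
```python
from plan import *
go(585.4,8.6,145,0.065)
```

```text
t 11.92 p [557.6 282.5 147.1] jaw 0.062 shift [275.1   1.7  10.7] turn [-0.19 -0.15 -0.08] q [-0.14  0.54 -0.52  1.69  0.31  0.99 -0.71] F [ 0.4 -0.3 -0.2] w 0.5
```

Run:
```python
from workcell import cams
import cv2,numpy as np
for n,b in(("top",(150,180,410,290)),("scene",(200,100,400,250))):
    c=cams.camera(n);np.savez(n+"2.npz",**c);x0,y0,x1,y1=b
    cv2.imwrite(f"pics/c_{n}.png",cv2.resize(c["img"][y0:y1,x0:x1,::-1],None,fx=3,fy=3,interpolation=cv2.INTER_CUBIC))
```

```text
(no output)
```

View pics/c_top.png

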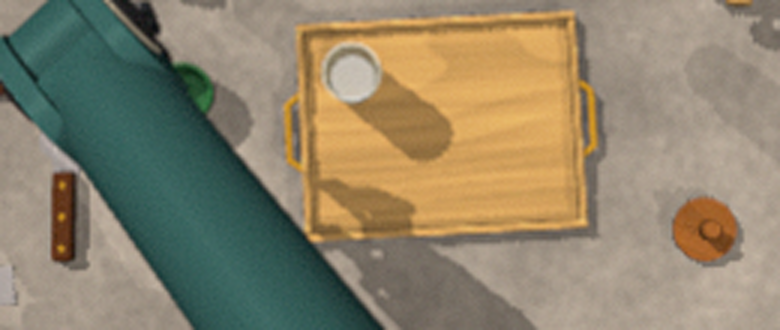

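View pics/c_scene.png

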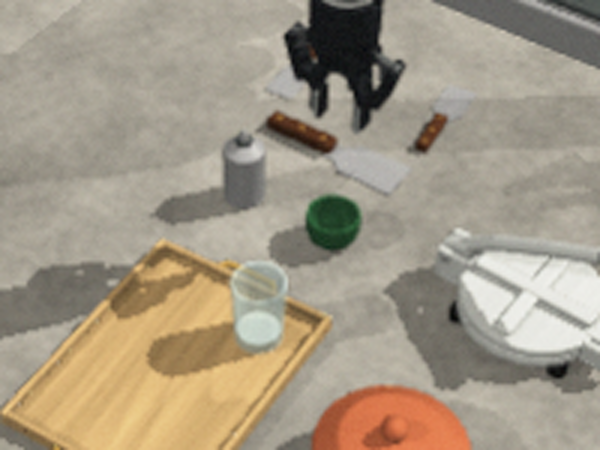

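Run:
```python
from h import *
import cv2
a=load("scene0.npz");b=load("scene2.npz")
x0,y0,x1,y1=290,155,335,195
f=lambda c:cv2.resize(c["img"][y0:y1,x0:x1,::-1],None,fx=8,fy=8,interpolation=cv2.INTER_CUBIC)
cv2.imwrite("pics/cmp.png",np.hstack([f(a),f(b)]))
for c in(a,b):
    W=cloud(c);s=c["img"].astype(int);g=(s[...,1]>s[...,0]+20)&(s[...,1]>s[...,2]+15)
    g[:155]=0;g[195:]=0;g[:,:290]=0;g[:,335:]=0
    v,u=np.nonzero(g);print(u.mean(),v.mean(),u.min(),u.max(),v.min(),v.max(),np.nanpercentile(W[g][:,2],[5,95]))
```

```text
310.4747081712062 173.24902723735408 302 319 165 182 [ 8.58447312 45.21424534]
310.5078125 173.2421875 302 319 165 182 [ 8.40753687 45.6154462 ]
```

View pics/cmp.png

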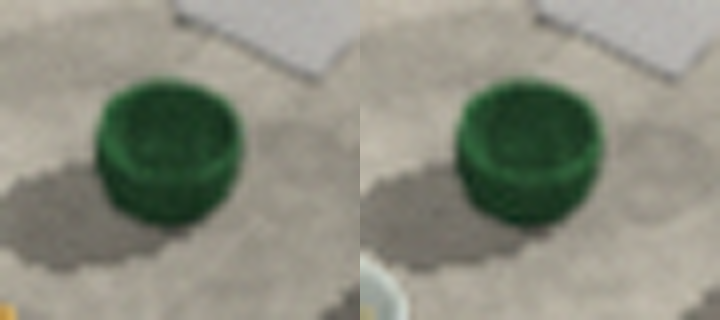

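Run:
```python
from meas import *
p=np.array([557.6,282.5,147.1])
for n,b in(("top",(140,140,280,260)),("scene",(270,90,370,190))):
    c=load(n+"2.npz")
    print(n,proj(c,[p]))
    overlay(n,[(np.array([p,p+[0,0,-147]]),(0,255,255)),(np.array([p+[21,0,0],p-[21,0,0]]),(255,0,255)),(circ((558,280.5),44,33),(255,0,255))],b,f"pics/d_{n}.png",5,c)
```

```text
top [[204.71475428 208.84294281]]
scene [[312.61716719 148.61435947]]
```

View pics/d_scene.png

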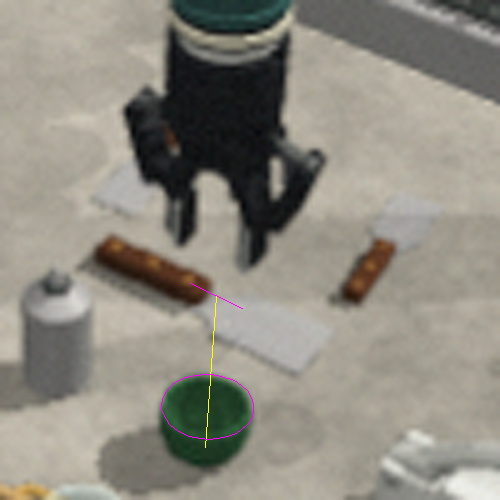

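View pics/d_top.png

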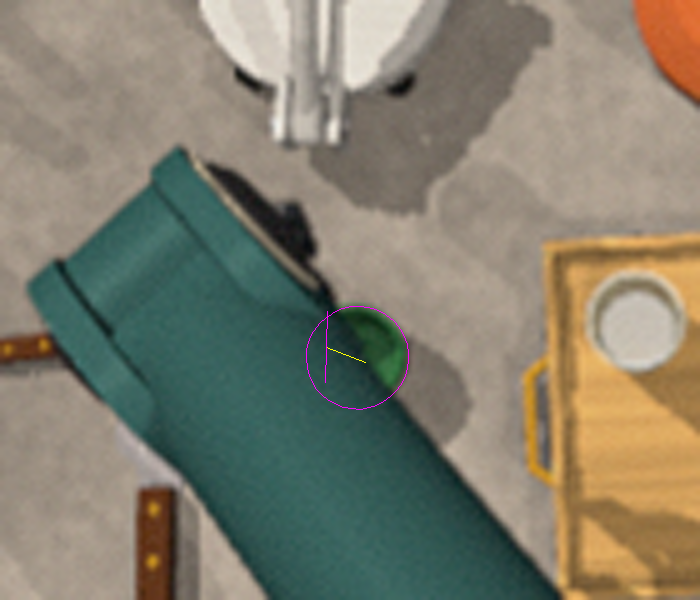

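Run:
```python
from h import *
for n in("scene1","scene2"):
    c=load(n+".npz");W=cloud(c)
    p={"scene1":np.array([574.4,-269.9,131.4]),"scene2":np.array([557.6,282.5,147.1])}[n]
    D=W-p
    m=(abs(D[...,0])<75)&(abs(D[...,1])<45)&(D[...,2]>-5)&(D[...,2]<120)
    q=D[m]
    print(n,m.sum())
    for lo in range(-5,120,8):
        k=q[(q[:,2]>=lo)&(q[:,2]<lo+8)]
        if len(k): print(lo,len(k),"x",k[:,0].min().round(),k[:,0].max().round(),"y",k[:,1].min().round(),k[:,1].max().round(),np.median(k[:,1]).round())
```

```text
scene1 311
43 3 x -45.0 -44.0 y -10.0 2.0 -6.0
51 27 x -50.0 55.0 y -15.0 8.0 -5.0
59 27 x -51.0 55.0 y -15.0 10.0 -5.0
67 24 x -47.0 56.0 y -15.0 5.0 -4.0
75 26 x -52.0 56.0 y -15.0 0.0 -7.0
83 6 x -53.0 54.0 y -16.0 -4.0 -13.0
91 30 x -72.0 72.0 y -16.0 8.0 -10.0
99 69 x -73.0 74.0 y -19.0 16.0 -7.0
107 62 x -74.0 74.0 y -20.0 16.0 -8.0
115 37 x -71.0 72.0 y -20.0 14.0 -13.0
scene2 370
35 8 x -25.0 29.0 y -12.0 11.0 -7.0
43 19 x -30.0 36.0 y -17.0 5.0 -7.0
51 23 x -30.0 38.0 y -15.0 9.0 -7.0
59 21 x -32.0 38.0 y -14.0 5.0 -9.0
67 25 x -32.0 37.0 y -15.0 5.0 -8.0
75 17 x -40.0 36.0 y -16.0 9.0 -10.0
83 59 x -53.0 53.0 y -19.0 12.0 -9.0
91 48 x -57.0 55.0 y -18.0 12.0 -9.0
99 52 x -57.0 58.0 y -21.0 12.0 -11.0
107 67 x -62.0 61.0 y -20.0 16.0 -10.0
115 31 x -60.0 60.0 y -22.0 12.0 -12.0
```

The bowl at scene (311,173) hasn't moved. The fingertips are about 35–40 mm above the reported TCP, so the jaws closed over the rim and missed. I'll quantify this and correct for it.

Run:
```python
from plan import *
for n,p in(("scene1",np.array([574.4,-269.9,131.4])),("scene2",np.array([557.6,282.5,147.1]))):
    c=load(n+".npz");D=cloud(c)-p
    m=(abs(D[...,0])<75)&(abs(D[...,1])<30)&(D[...,2]>5)&(D[...,2]<60)
    print(n,np.sort(D[m][:,2])[:14].round(1)); q=D[m];i=q[:,2].argsort()[:8];print(q[i].round(0))
go(558,281,50,0.065)
```

```text
scene1 [49.3 49.3 49.9 51.1 51.4 51.5 51.6 52.1 52.5 52.5 52.7 53.8 55.1 55.3]
[[-44.  -6.  49.]
 [-45.   2.  49.]
 [-44. -10.  50.]
 [-44.   5.  51.]
 [-46.  -1.  51.]
 [-43.  -3.  52.]
 [ 49.  -5.  52.]
 [-47. -10.  52.]]
scene2 [38.1 38.9 40.  40.4 41.6 42.  42.1 42.8 43.5 44.5 45.  45.4 45.5 45.7]
[[-25. -12.  38.]
 [-22.  -4.  39.]
 [-21. -12.  40.]
 [-24.  11.  40.]
 [-20.   5.  42.]
 [-20.  -1.  42.]
 [ 26. -12.  42.]
 [ 29. -10.  43.]]
t 12.02 p [558.  282.7 146.8] jaw 0.062 shift [ 1.9 96.8 -0.5] turn [-0.26 -0.16 -0.1 ] q [-0.14  0.54 -0.52  1.69  0.31  0.99 -0.71] F [ 0.4  0.4 -0.5] w 0.51
```

Call:
send_rows:
  steps: [2,0,0,0,0,0,2,0,0,0,0,0,2,10,0,0,0,0,2,25,0,0,0,0,2,45,0,0,0,0,2,65,0,0,0,0,2,85,0,0,0,0,2,105,0,0,0,0,2,115,0,0,0,0,2,115,0,0,0,0]
  grip: 100

```text
time_s: 12.85
eef_pos: [554.3, 278.5, 25.0]
tcp_rot: [0.518, -0.485, 0.483, -0.513]
wrist_force: [-0.6, -0.2, 0.6]
gripper_width: 1.0
```

Call:
send_rows:
  steps: [0,6,0,0,0,0,0,12,0,0,0,0,0,18,0,0,0,0,0,24,0,0,0,0,0,30,0,0,0,0,0,36,0,0,0,0,0,36,0,0,0,0,0,36,0,0,0,0,0,36,0,0,0,0,0,36,0,0,0,0]

```text
time_s: 13.68
eef_pos: [557.1, 280.0, -6.8]
tcp_rot: [-0.515, 0.484, -0.484, 0.516]
wrist_force: [-0.0, 0.1, -0.1]
gripper_width: 1.002
```

Run:
```python
from plan import *
from meas import *
from workcell import cams
go(558,281,-27,0.065)
c=cams.camera("scene");np.savez("scene3.npz",**c)
overlay("scene",[(circ((558,280.5),44,33),(255,0,255))],(270,110,350,200),"pics/e.png",6,c)
```

```text
t 13.68 p [557.1 280.   -6.8] jaw 0.062 shift [-0.9 20.2  1. ] turn [-0.03 -0.16 -0.02] q [-0.21  0.73 -0.43  1.76  0.43  0.74 -0.8 ] F [-0.   0.1 -0.1] w 1.0
```

View pics/e.png

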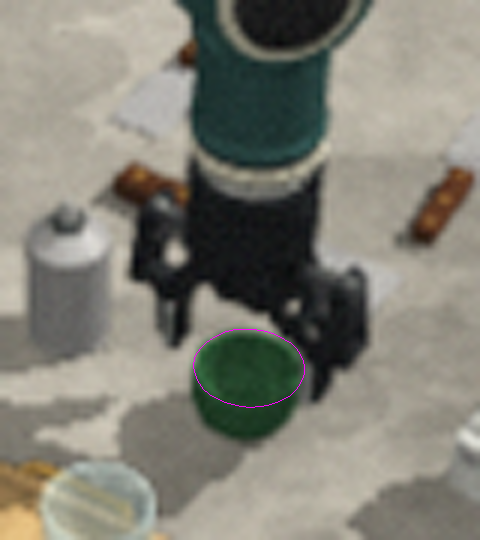

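The tips stand beside the bowl's rim (245,385), about 40 mm up, at a reported z of −7. The offset of about +35 mm is confirmed, so I descend and close.

Call:
send_rows:
  steps: [-0.5,4,1,0,0,0,-0.5,8,1,0,0,0,-0.5,12,1,0,0,0,-0.5,16,1,0,0,0,-0.5,19,1,0,0,0,-0.5,20,1,0,0,0,-0.5,20,1,0,0,0,-0.5,20,1,0,0,0,-0.5,20,1,0,0,0,-0.5,20,1,0,0,0]

```text
time_s: 14.57
eef_pos: [557.9, 280.5, -26.9]
tcp_rot: [-0.515, 0.484, -0.484, 0.515]
wrist_force: [0.3, 0.4, -0.2]
gripper_width: 1.001
```

Call:
send_rows:
  steps: [0,0,0,0,0,0,0,0,0,0,0,0,0,0,0,0,0,0,0,0,0,0,0,0,0,0,0,0,0,0,0,0,0,0,0,0,0,0,0,0,0,0,0,0,0,0,0,0,0,0,0,0,0,0,0,0,0,0,0,0]
  grip: 45

```text
time_s: 15.4
eef_pos: [558.2, 280.5, -26.2]
tcp_rot: [-0.515, 0.484, -0.484, 0.516]
wrist_force: [-1.3, -1.2, 5.5]
gripper_width: 0.764
```

Call:
send_rows:
  steps: [0,-4,0,0,0,0,0,-12,0,0,0,0,0,-24,0,0,0,0,0,-40,0,0,0,0,0,-56,0,0,0,0,0,-72,0,0,0,0,0,-88,0,0,0,0,0,-104,0,0,0,0,0,-118,0,0,0,0,0,-127,0,0,0,0]

```text
time_s: 16.23
eef_pos: [558.4, 280.9, 102.3]
tcp_rot: [-0.515, 0.484, -0.484, 0.516]
wrist_force: [-0.6, 0.3, -1.6]
gripper_width: 0.768
```

Run:
```python
from plan import *
go(585.4,8.6,103,0.065)
```

```text
t 16.23 p [558.4 280.9 102.3] jaw 0.062 shift [273.4  -0.9  10. ] turn [-0.13 -0.15 -0.05] q [-0.16  0.59 -0.5   1.72  0.34  0.92 -0.73] F [-0.6  0.3 -1.6] w 0.77
```

Call:
send_rows:
  steps: [10,0,0,0,0,0,35,0,1,0,0,0,70,0,3,0,0,0,108,0,4,0,0,0,146,0,6,0,0,0,184,0,7,0,0,0,220,0,8,0,0,0,250,0,9,0,0,0,268,0,10,0,0,0,273,0,10,0,0,0]

```text
time_s: 17.07
eef_pos: [584.1, 2.1, 98.8]
tcp_rot: [0.515, -0.486, 0.486, -0.512]
wrist_force: [-0.2, 0.3, -2.0]
gripper_width: 0.767
```

Run:
```python
from plan import *
go(585.4,8.6,3,0.065)
```

```text
t 17.07 p [584.1   2.1  98.8] jaw 0.055 shift [-6.7 95.7  1.8] turn [ 0.12 -0.57  0.16] q [ 0.3   0.53 -0.48  1.82  0.31  0.87 -0.27] F [-0.2  0.3 -2. ] w 0.77
```

Call:
send_rows:
  steps: [0,4,0,0,0,0,0,12,0,0,0,0,0,24,0,0,0,0,0,36,0,0,0,0,0,48,0,0,0,0,0,58,0,0,0,0,0,67,0,0,0,0,0,74,0,0,0,0,0,78,0,0,0,0,0,80,0,0,0,0]

```text
time_s: 17.9
eef_pos: [584.4, 8.6, 19.0]
tcp_rot: [0.516, -0.484, 0.484, -0.515]
wrist_force: [0.8, -0.3, -0.9]
gripper_width: 0.767
```

Run:
```python
from plan import *
go(585.4,8.6,-18,0.065)
```

```text
t 17.9 p [584.4   8.6  19. ] jaw 0.062 shift [ 0.1 37.   1. ] turn [ 0.05 -0.15 -0.  ] q [ 0.25  0.64 -0.43  1.86  0.38  0.72 -0.33] F [ 0.8 -0.3 -0.9] w 0.77
```

Contact is expected at z≈−18.5. I'll go down to −16 first, then nudge.

Call:
send_rows:
  steps: [0,5,1,0,0,0,0,11,1,0,0,0,0,17,1,0,0,0,0,22,1,0,0,0,0,26,1,0,0,0,0,30,1,0,0,0,0,33,1,0,0,0,0,35,1,0,0,0,0,35,1,0,0,0,0,35,1,0,0,0]

```text
time_s: 18.73
eef_pos: [585.8, 8.7, -15.1]
tcp_rot: [0.515, -0.484, 0.484, -0.515]
wrist_force: [0.2, -0.1, -1.6]
gripper_width: 0.768
```

Call:
send_rows:
  steps: [0,0.3,0,0,0,0,0,0.6,0,0,0,0,0,0.9,0,0,0,0,0,1.2,0,0,0,0,0,1.5,0,0,0,0,0,1.8,0,0,0,0,0,2,0,0,0,0,0,2,0,0,0,0,0,2,0,0,0,0,0,2,0,0,0,0]

```text
time_s: 19.57
eef_pos: [585.7, 8.6, -17.2]
tcp_rot: [0.515, -0.484, 0.484, -0.515]
wrist_force: [0.1, -0.2, -0.8]
gripper_width: 0.766
```

Call:
send_rows:
  steps: [0,0.3,0,0,0,0,0,0.6,0,0,0,0,0,0.9,0,0,0,0,0,1.2,0,0,0,0,0,1.4,0,0,0,0,0,1.5,0,0,0,0,0,1.5,0,0,0,0,0,1.5,0,0,0,0,0,1.5,0,0,0,0,0,1.5,0,0,0,0]

```text
time_s: 20.4
eef_pos: [585.7, 8.6, -18.2]
tcp_rot: [0.515, -0.484, 0.484, -0.515]
wrist_force: [-2.1, -0.4, 5.0]
gripper_width: 0.763
```

Call:
send_rows:
  steps: [0,0,0,0,0,0,0,0,0,0,0,0,0,0,0,0,0,0,0,0,0,0,0,0,0,0,0,0,0,0,0,-4,0,0,0,0,0,-12,0,0,0,0,0,-26,0,0,0,0,0,-46,0,0,0,0,0,-80,0,0,0,0]
  grip: 95

```text
time_s: 21.23
eef_pos: [583.8, 8.5, 60.9]
tcp_rot: [0.516, -0.485, 0.483, -0.514]
wrist_force: [0.2, -0.8, 0.3]
gripper_width: 0.948
```

Run:
```python
from plan import *
go(429,278.2,100,0.065)
```

```text
t 21.23 p [583.8   8.5  60.9] jaw 0.062 shift [-278.8  -38.3 -137.8] turn [ 0.26 -0.14 -0.02] q [ 0.28  0.58 -0.46  1.84  0.35  0.8  -0.3 ] F [ 0.2 -0.8  0.3] w 0.95
```

Call:
send_rows:
  steps: [-5,-20,-3,0,0,0,-30,-38,-15,0,0,0,-65,-38,-32,0,0,0,-100,-38,-50,0,0,0,-135,-38,-67,0,0,0,-170,-38,-84,0,0,0,-205,-38,-101,0,0,0,-240,-38,-118,0,0,0,-265,-38,-131,0,0,0,-278,-38,-138,0,0,0]
  grip: 100

```text
time_s: 22.07
eef_pos: [428.3, 281.9, 101.2]
tcp_rot: [-0.516, 0.483, -0.482, 0.518]
wrist_force: [-0.1, -0.3, 0.5]
gripper_width: 1.004
```

Run:
```python
from plan import *
go(429,278.2,8,0.065)
```

```text
t 22.07 p [428.3 281.9 101.2] jaw 0.068 shift [ 3.9 93.2  0.3] turn [-0.09  0.17 -0.13] q [-0.18  0.44 -0.56  1.99  0.32  0.8  -0.86] F [-0.1 -0.3  0.5] w 1.0
```

Call:
send_rows:
  steps: [0,5,0,0,0,0,2,15,0,0,0,0,2,27,0,0,0,0,2,40,0,0,0,0,2,53,0,0,0,0,2,66,0,0,0,0,2,78,0,0,0,0,2,87,0,0,0,0,2,93,0,0,0,0,2,93,0,0,0,0]

```text
time_s: 22.9
eef_pos: [430.2, 274.4, 4.8]
tcp_rot: [0.516, -0.485, 0.484, -0.514]
wrist_force: [0.3, 0.1, -0.1]
gripper_width: 0.998
```

Call:
send_rows:
  steps: [0,0,0,0,0,0,0,0,0,0,0,0,0,0,0,0,0,0,0,0,0,0,0,0,0,0,0,0,0,0,0,0,0,0,0,0,0,0,0,0,0,0,0,0,0,0,0,0,0,0,0,0,0,0,0,0,0,0,0,0]
  grip: 30

```text
time_s: 23.73
eef_pos: [430.8, 275.8, 7.2]
tcp_rot: [-0.515, 0.484, -0.484, 0.516]
wrist_force: [-2.5, -0.6, 5.5]
gripper_width: 0.595
```

Run:
```python
from plan import *
from meas import *
from workcell import cams
go(429,278.2,8,0.065)
c=cams.camera("scene");np.savez("scene4.npz",**c)
overlay("scene",[],(200,110,330,270),"pics/f.png",4,c)
```

```text
t 23.73 p [430.8 275.8   7.2] jaw 0.063 shift [-2.5 -0.8 -1.7] turn [-0.04 -0.14 -0.01] q [-0.26  0.58 -0.47  2.04  0.44  0.62 -0.96] F [-2.5 -0.6  5.5] w 0.6
```

View pics/f.png

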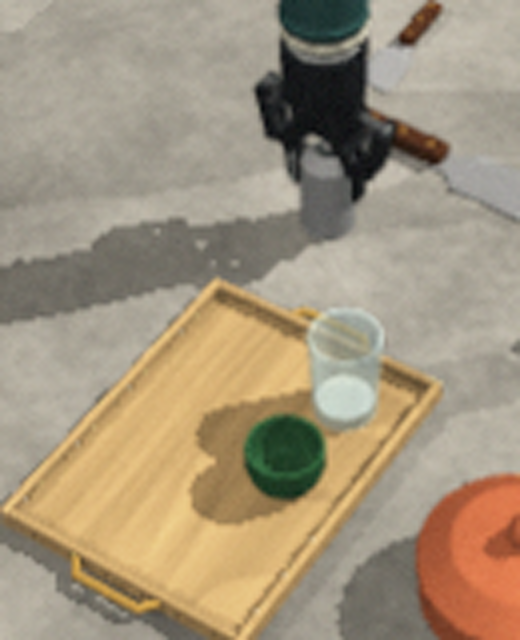

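The cruet is gripped at (325,200). On the tray the bowl (285,455) and tumbler (345,370) stand upright with a gap between them.

Call:
send_rows:
  steps: [0,-4,0,0,0,0,0,-12,0,0,0,0,0,-24,0,0,0,0,0,-40,0,0,0,0,0,-56,0,0,0,0,0,-72,0,0,0,0,0,-88,0,0,0,0,0,-104,0,0,0,0,0,-118,0,0,0,0,0,-127,0,0,0,0]

```text
time_s: 24.62
eef_pos: [431.5, 275.9, 135.8]
tcp_rot: [-0.514, 0.484, -0.485, 0.516]
wrist_force: [-0.1, -0.2, -2.7]
gripper_width: 0.598
```

Run:
```python
from plan import *
go(591.2,-82,135,0.065)
```

```text
t 24.62 p [431.5 275.9 135.8] jaw 0.062 shift [367.2   0.8 137.1] turn [-0.15 -0.16 -0.06] q [-0.15  0.38 -0.59  1.96  0.28  0.87 -0.82] F [-0.1 -0.2 -2.7] w 0.6
```

Call:
send_rows:
  steps: [12,0,4,0,0,0,40,0,15,0,0,0,76,0,28,0,0,0,114,0,42,0,0,0,152,0,56,0,0,0,190,0,70,0,0,0,228,0,85,0,0,0,266,0,99,0,0,0,302,0,113,0,0,0,332,0,124,0,0,0]

```text
time_s: 25.45
eef_pos: [576.0, -51.8, 133.8]
tcp_rot: [0.515, -0.484, 0.485, -0.515]
wrist_force: [0.3, -0.2, -1.4]
gripper_width: 0.596
```

Call:
send_rows:
  steps: [18,0,7,0,0,0,29,5,11,0,0,0,34,15,13,0,0,0,35,28,13,0,0,0,35,40,13,0,0,0,35,52,13,0,0,0,35,62,13,0,0,0,35,70,13,0,0,0,35,76,13,0,0,0,35,80,13,0,0,0]

```text
time_s: 26.28
eef_pos: [590.0, -81.7, 52.4]
tcp_rot: [0.516, -0.484, 0.484, -0.515]
wrist_force: [0.3, 0.1, -3.2]
gripper_width: 0.598
```

Run:
```python
from plan import *
go(591.2,-82,19,0.065)
```

```text
t 26.28 p [590.  -81.7  52.4] jaw 0.063 shift [ 0.4 33.4  1.2] turn [ 0.06 -0.11 -0.02] q [ 0.39  0.6  -0.41  1.82  0.33  0.79 -0.12] F [ 0.3  0.1 -3.2] w 0.6
```

Call:
send_rows:
  steps: [0,5,1,0,0,0,0,11,1,0,0,0,0,17,1,0,0,0,0,22,1,0,0,0,0,26,1,0,0,0,0,30,1,0,0,0,0,33,1,0,0,0,0,35,1,0,0,0,0,36,1,0,0,0,0,36,1,0,0,0]

```text
time_s: 27.12
eef_pos: [591.3, -82.2, 17.2]
tcp_rot: [0.515, -0.484, 0.484, -0.515]
wrist_force: [-0.5, 0.8, -1.9]
gripper_width: 0.593
```

Call:
send_rows:
  steps: [0,0.3,0,0,0,0,0,0.6,0,0,0,0,0,0.9,0,0,0,0,0,1.2,0,0,0,0,0,1.5,0,0,0,0,0,1.8,0,0,0,0,0,2,0,0,0,0,0,2,0,0,0,0,0,2,0,0,0,0,0,2,0,0,0,0]

```text
time_s: 27.95
eef_pos: [591.4, -82.2, 15.3]
tcp_rot: [0.515, -0.484, 0.484, -0.515]
wrist_force: [-0.3, 0.0, -3.2]
gripper_width: 0.597
```

Call:
send_rows:
  steps: [0,0.3,0,0,0,0,0,0.6,0,0,0,0,0,0.9,0,0,0,0,0,1.2,0,0,0,0,0,1.5,0,0,0,0,0,1.8,0,0,0,0,0,2,0,0,0,0,0,2,0,0,0,0,0,2,0,0,0,0,0,2,0,0,0,0]

```text
time_s: 28.78
eef_pos: [591.5, -82.3, 15.3]
tcp_rot: [0.516, -0.484, 0.484, -0.515]
wrist_force: [-6.0, 0.5, 14.1]
gripper_width: 0.596
```

Contact is firm (14 N). Releasing.

Call:
send_rows:
  steps: [0,-1,0,0,0,0,0,-1,0,0,0,0,0,-1,0,0,0,0,0,-1,0,0,0,0,0,-1,0,0,0,0,0,-6,0,0,0,0,0,-16,0,0,0,0,0,-36,0,0,0,0,0,-60,0,0,0,0,0,-90,0,0,0,0]
  grip: 90

```text
time_s: 29.62
eef_pos: [590.4, -82.0, 103.8]
tcp_rot: [0.516, -0.485, 0.483, -0.515]
wrist_force: [0.3, -0.5, 0.3]
gripper_width: 0.895
```

Run:
```python
from plan import *
go(421.5,-285,60,0.065)
```

```text
t 29.62 p [590.4 -82.  103.8] jaw 0.063 shift [ 192.1   44.1 -181.2] turn [ 0.13 -0.14 -0.04] q [ 0.42  0.54 -0.44  1.79  0.29  0.88 -0.09] F [ 0.3 -0.5  0.3] w 0.89
```

Call:
send_rows:
  steps: [10,0,-9,0,0,0,35,0,-33,0,0,0,62,0,-58,0,0,0,89,0,-84,0,0,0,116,10,-110,0,0,0,142,20,-135,0,0,0,166,30,-157,0,0,0,184,40,-173,0,0,0,191,50,-180,0,0,0,191,60,-180,0,0,0]
  grip: 55

```text
time_s: 30.45
eef_pos: [422.0, -286.6, 43.2]
tcp_rot: [0.515, -0.485, 0.486, -0.514]
wrist_force: [-0.2, -0.4, 0.6]
gripper_width: 0.55
```

Call:
send_rows:
  steps: [0,2,0,0,0,0,0,2,0,0,0,0,0,2,0,0,0,0,0,2,0,0,0,0,0,2,0,0,0,0,0,2,0,0,0,0,0,2,0,0,0,0,0,2,0,0,0,0,0,2,0,0,0,0,0,2,0,0,0,0]

```text
time_s: 31.28
eef_pos: [423.6, -284.1, 41.4]
tcp_rot: [0.515, -0.484, 0.484, -0.515]
wrist_force: [-0.3, -0.6, -0.8]
gripper_width: 0.549
```

Run:
```python
from plan import *
from meas import *
from workcell import cams
go(421.5,-285,-20,0.065)
c=cams.camera("scene");np.savez("scene5.npz",**c)
overlay("scene",[(circ((421.5,-285),13,35),(255,0,255)),(circ((421.5,-285),37,11),(0,255,255))],(140,210,230,300),"pics/g.png",6,c)
overlay("scene",[(circ((585.4,8.6),52,33),(255,0,255)),(circ((591.2,-80),88,26),(255,0,255)),(circ((579.3,102.4),98,31),(255,0,255))],(190,160,320,280),"pics/g2.png",5,c)
```

```text
t 31.28 p [ 423.6 -284.1   41.4] jaw 0.062 shift [ 0.8 61.4 -2.2] turn [-0.   -0.16  0.01] q [ 0.84  0.5  -0.39  2.03  0.3   0.66  0.32] F [-0.3 -0.6 -0.8] w 0.55
```

View pics/g.png

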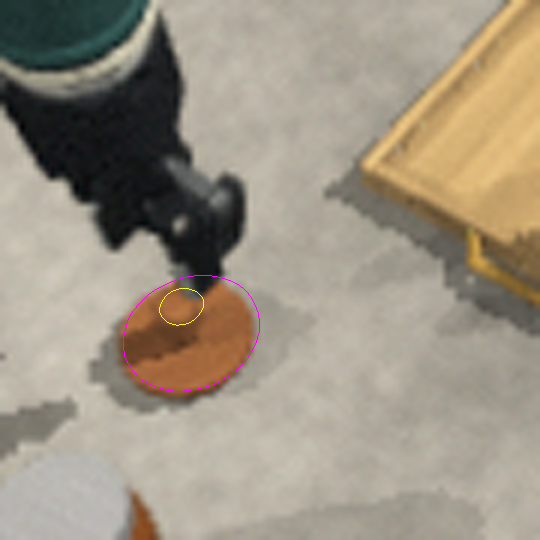

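View pics/g2.png

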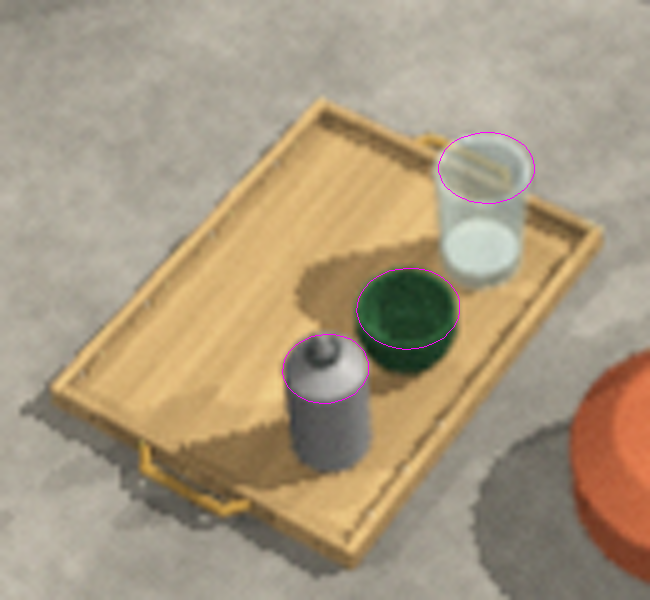

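The row stands well: cruet (325,370), bowl (408,310) and tumbler (487,168) all match their targets within about 2 mm. The lid knob is between the fingers, so I descend.

Call:
send_rows:
  steps: [0,8,-2,0,0,0,0,16,-2,0,0,0,0,25,-2,0,0,0,0,34,-2,0,0,0,0,42,-2,0,0,0,0,49,-2,0,0,0,0,55,-2,0,0,0,0,59,-2,0,0,0,0,60,-2,0,0,0,0,60,-2,0,0,0]

```text
time_s: 32.17
eef_pos: [421.6, -284.0, -18.9]
tcp_rot: [0.515, -0.484, 0.484, -0.515]
wrist_force: [0.1, 1.2, 0.4]
gripper_width: 0.552
```

Call:
send_rows:
  steps: [0,0,0,0,0,0,0,0,0,0,0,0,0,0,0,0,0,0,0,0,0,0,0,0,0,0,0,0,0,0,0,0,0,0,0,0,0,0,0,0,0,0,0,0,0,0,0,0,0,0,0,0,0,0,0,0,0,0,0,0]
  grip: 5

```text
time_s: 33.0
eef_pos: [422.0, -284.4, -18.0]
tcp_rot: [0.515, -0.484, 0.485, -0.515]
wrist_force: [-0.8, 1.3, 6.3]
gripper_width: 0.224
```

Call:
send_rows:
  steps: [0,-3,0,0,0,0,0,-10,0,0,0,0,0,-22,0,0,0,0,0,-38,0,0,0,0,0,-56,0,0,0,0,0,-74,0,0,0,0,0,-92,0,0,0,0,0,-110,0,0,0,0,0,-125,0,0,0,0,0,-134,0,0,0,0]

```text
time_s: 33.83
eef_pos: [422.5, -284.6, 118.0]
tcp_rot: [-0.515, 0.483, -0.485, 0.515]
wrist_force: [0.6, -0.0, -1.2]
gripper_width: 0.222
```

Run:
```python
from plan import *
from meas import *
from workcell import cams
go(585.4,8.6,116,0.065)
c=cams.camera("scene");np.savez("scene6.npz",**c)
p=sensors.observe()["eef_pos"];b=p[2]+18
overlay("scene",[(circ(p[:2],b+13,35),(255,0,255))],(140,180,230,270),"pics/i.png",6,c)
```

```text
t 33.83 p [ 422.5 -284.6  118. ] jaw 0.062 shift [-282.5    1.8  180.9] turn [-0.14 -0.15  0.13] q [ 0.9   0.38 -0.44  1.99  0.22  0.81  0.39] F [ 0.6 -0.  -1.2] w 0.22
```

View pics/i.png

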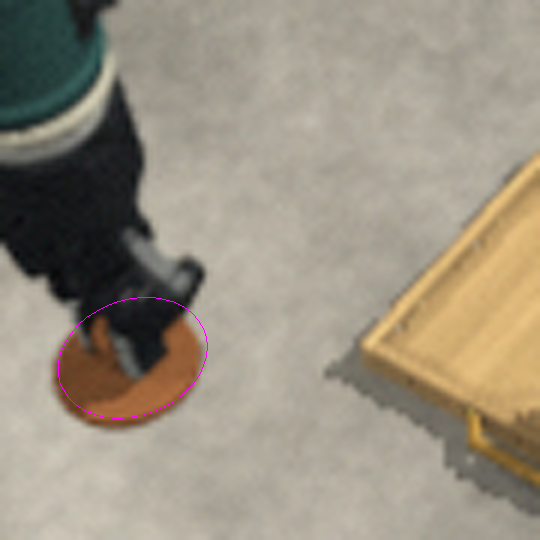

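The lid hangs level from the jaws at (130,360), centred within about 2 mm. I carry it to the bowl.

Call:
send_rows:
  steps: [-8,0,5,0,0,0,-30,0,19,0,0,0,-60,0,38,0,0,0,-92,0,59,0,0,0,-124,0,79,0,0,0,-156,0,100,0,0,0,-188,0,120,0,0,0,-218,0,140,0,0,0,-245,0,157,0,0,0,-265,0,170,0,0,0]

```text
time_s: 34.72
eef_pos: [574.9, -4.4, 114.2]
tcp_rot: [-0.516, 0.484, -0.482, 0.516]
wrist_force: [0.1, -0.7, -0.8]
gripper_width: 0.228
```

Call:
send_rows:
  steps: [-10,0,6,0,0,0,-15,3,10,0,0,0,-17,10,11,0,0,0,-17,18,11,0,0,0,-17,26,11,0,0,0,-17,34,11,0,0,0,-17,40,11,0,0,0,-17,45,11,0,0,0,-17,48,11,0,0,0,-17,48,11,0,0,0]

```text
time_s: 35.55
eef_pos: [584.3, 8.2, 66.6]
tcp_rot: [0.516, -0.485, 0.484, -0.515]
wrist_force: [0.4, 0.6, -0.3]
gripper_width: 0.229
```

Run:
```python
from plan import *
from meas import *
from workcell import cams
go(585.4,8.6,28,0.065)
c=cams.camera("scene")
p=sensors.observe()["eef_pos"];b=p[2]+18
overlay("scene",[(circ(p[:2],b+13,35),(255,0,255)),(circ((585.4,8.6),52,33),(0,255,255))],(210,150,310,250),"pics/j.png",6,c)
```

```text
t 35.55 p [584.3   8.2  66.6] jaw 0.062 shift [-0.3 38.6  1.2] turn [ 0.07 -0.18 -0.  ] q [ 0.28  0.58 -0.46  1.84  0.34  0.81 -0.29] F [ 0.4  0.6 -0.3] w 0.23
```

View pics/j.png

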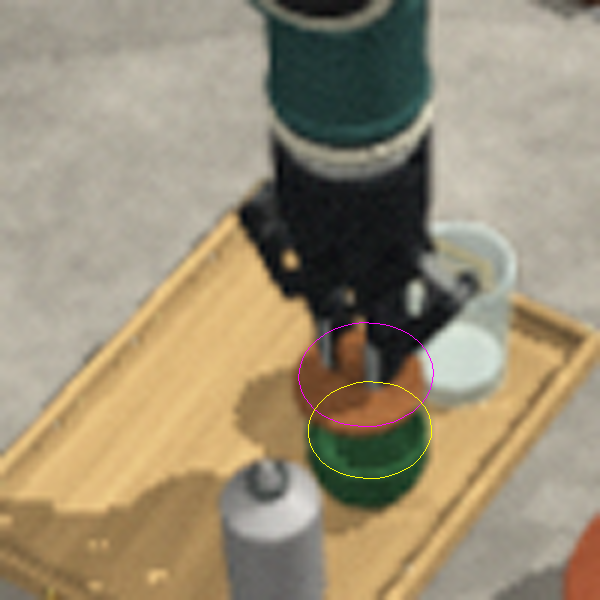

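The lid (360,378) is above the bowl (368,435), about 2 mm off towards image left. I correct this while lowering.

Call:
send_rows:
  steps: [-1,4,1,0,0,0,-1.5,9,3,0,0,0,-1.5,14,3,0,0,0,-1.5,19,3,0,0,0,-1.5,23,3,0,0,0,-1.5,27,3,0,0,0,-1.5,30,3,0,0,0,-1.5,32,3,0,0,0,-1.5,34,3,0,0,0,-1.5,34,3,0,0,0]

```text
time_s: 36.43
eef_pos: [587.4, 10.2, 33.0]
tcp_rot: [0.515, -0.484, 0.484, -0.515]
wrist_force: [-0.2, -0.2, -0.5]
gripper_width: 0.23
```

Call:
send_rows:
  steps: [0,0.5,0,0,0,0,0,1,0,0,0,0,0,1.5,0,0,0,0,0,2,0,0,0,0,0,2.5,0,0,0,0,0,3,0,0,0,0,0,3.5,0,0,0,0,0,4,0,0,0,0,0,4,0,0,0,0,0,4,0,0,0,0]

```text
time_s: 37.27
eef_pos: [587.6, 10.2, 29.3]
tcp_rot: [0.515, -0.484, 0.484, -0.515]
wrist_force: [-0.2, 0.2, -0.0]
gripper_width: 0.228
```

Run:
```python
from plan import *
from meas import *
from workcell import cams
go(585.4,8.6,28,0.065)
c=cams.camera("scene")
overlay("scene",[],(220,170,300,240),"pics/k.png",8,c)
```

```text
t 37.27 p [587.6  10.2  29.3] jaw 0.062 shift [ 1.5  1.3 -2.3] turn [ 0.01 -0.16  0.  ] q [ 0.26  0.63 -0.43  1.85  0.38  0.74 -0.32] F [-0.2  0.2 -0. ] w 0.23
```

View pics/k.png

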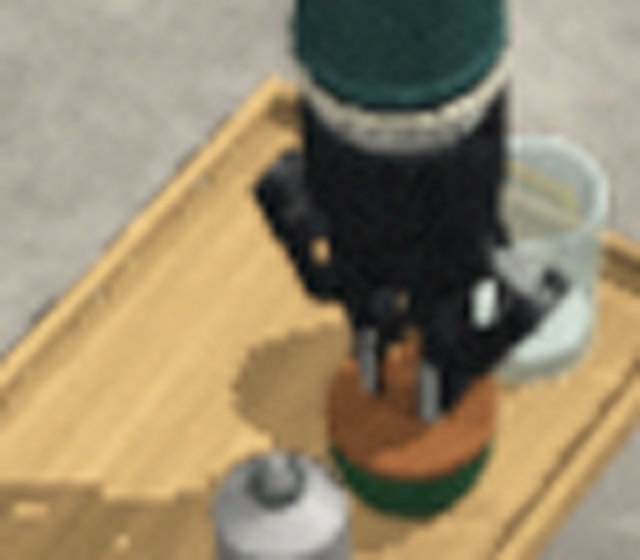

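The lid sits over the bowl at (412,430), nearly seated. I lower 2 mm more and read the force.

Call:
send_rows:
  steps: [0,0.5,0,0,0,0,0,1,0,0,0,0,0,1.3,0,0,0,0,0,1.6,0,0,0,0,0,2,0,0,0,0,0,2,0,0,0,0,0,2,0,0,0,0,0,2,0,0,0,0,0,2,0,0,0,0,0,2,0,0,0,0]

```text
time_s: 38.15
eef_pos: [587.7, 10.2, 28.0]
tcp_rot: [0.515, -0.484, 0.484, -0.515]
wrist_force: [-1.1, 0.1, 6.5]
gripper_width: 0.23
```

Call:
send_rows:
  steps: [0,0,0,0,0,0,0,0,0,0,0,0,0,0,0,0,0,0,0,0,0,0,0,0,0,0,0,0,0,0,0,-4,0,0,0,0,0,-14,0,0,0,0,0,-32,0,0,0,0,0,-60,0,0,0,0,0,-95,0,0,0,0]
  grip: 55

```text
time_s: 38.98
eef_pos: [586.2, 10.2, 122.5]
tcp_rot: [0.516, -0.485, 0.483, -0.515]
wrist_force: [1.2, 0.2, 0.2]
gripper_width: 0.551
```

Run:
```python
from plan import *
g=fr=None
th=0.018
x,y=475.5-15*np.cos(th),414-15*np.sin(th)
print(x,y)
go(x,y,60,0.018+np.pi/2)
```

```text
460.5024299343907 413.7300145797638
t 38.98 p [586.2  10.2 122.5] jaw 0.063 shift [-410.5   63.  -100. ] turn [  0.14 -87.45  -0.18] q [ 0.31  0.51 -0.5   1.8   0.29  0.91 -0.26] F [1.2 0.2 0.2] w 0.55
```

Call:
send_rows:
  steps: [-12,0,-3,0,-5,0,-45,0,-11,0,-12,0,-85,0,-20,0,-19,0,-125,0,-30,0,-26,0,-165,0,-40,0,-33,0,-205,0,-50,0,-40,0,-245,0,-60,0,-47,0,-285,0,-70,0,-54,0,-325,0,-80,0,-61,0,-360,0,-88,0,-68,0]

```text
time_s: 39.82
eef_pos: [476.2, 366.8, 123.7]
tcp_rot: [-0.698, 0.11, -0.111, 0.699]
wrist_force: [0.2, 0.3, -0.1]
gripper_width: 0.553
```

Run:
```python
from plan import *
go(460.5,413.7,30,0.018+np.pi/2)
```

```text
t 39.82 p [476.2 366.8 123.7] jaw 1.256 shift [-29.5  93.8  39.6] turn [ -0.07 -19.05   0.06] q [-0.13  0.62 -0.8   1.75  0.52  1.    0.13] F [ 0.2  0.3 -0.1] w 0.55
```

Call:
send_rows:
  steps: [-10,0,13,0,-6,0,-20,5,27,0,-12,0,-28,15,38,0,-18,0,-29,30,39.5,0,-19,0,-29,45,39.5,0,-19,0,-29,60,39.5,0,-19,0,-29,73,39.5,0,-19,0,-29,82,39.5,0,-19,0,-29,88,39.5,0,-19,0,-29,90,39.5,0,-19,0]
  grip: 50

```text
time_s: 40.65
eef_pos: [462.3, 409.8, 31.0]
tcp_rot: [0.708, 0.003, -0.004, -0.707]
wrist_force: [-0.2, 0.2, 0.1]
gripper_width: 0.499
```

Run:
```python
from plan import *
from meas import *
from workcell import cams
go(460.5,413.7,-29,0.018+np.pi/2)
c=cams.camera("scene")
overlay("scene",[(fr((475.5,414),.018,[(-100,12,18),(-2,12,18),(-2,-12,18),(-100,-12,18),(-100,12,18)]),(0,255,255)),],(260,110,350,180),"pics/l.png",8,c)
overlay("scene",[],(190,160,320,280),"pics/l2.png",5,c)
```

```text
t 40.65 p [462.3 409.8  31. ] jaw 1.58 shift [-1.7 60.   4. ] turn [ 0.07 -0.53 -0.06] q [-0.23  0.78 -0.78  1.75  0.68  0.9   0.27] F [-0.2  0.2  0.1] w 0.5
```

View pics/l.png

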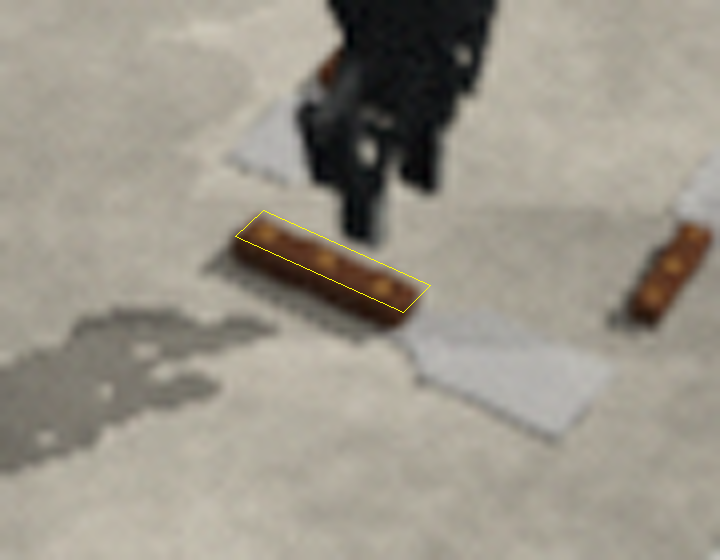

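View pics/l2.png

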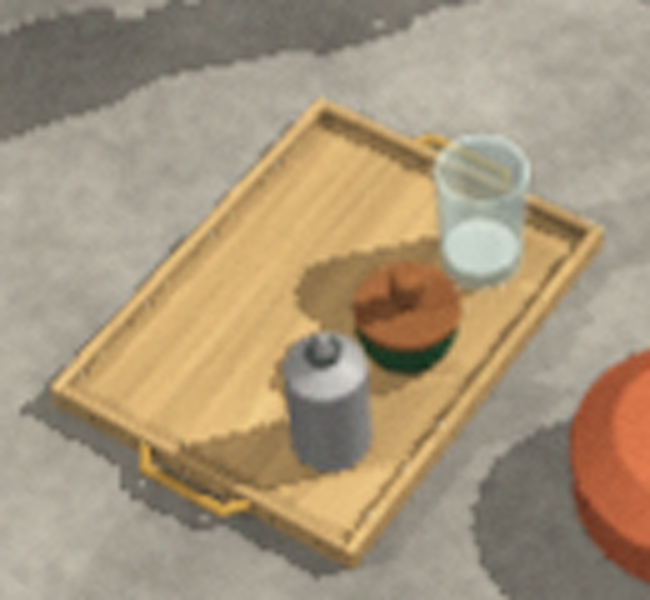

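The lid is seated level on the bowl at (405,310). The jaws are over the front of the handle at (360,235), so I descend to the handle.

Call:
send_rows:
  steps: [0,6,2,0,-0.5,0,-1,14,3,0,-0.5,0,-1,24,3,0,-0.5,0,-1,34,3,0,-0.5,0,-1,43,3,0,-0.5,0,-1,51,3,0,-0.5,0,-1,57,3,0,-0.5,0,-1,60,3,0,-0.5,0,-1,60,3,0,-0.5,0,-1,60,3,0,-0.5,0]

```text
time_s: 41.53
eef_pos: [461.3, 413.8, -27.7]
tcp_rot: [-0.707, -0.007, 0.007, 0.707]
wrist_force: [0.1, 0.3, -0.0]
gripper_width: 0.502
```

Run:
```python
from plan import *
from meas import *
from workcell import cams
go(460.5,413.7,-32,0.018+np.pi/2)
c=cams.camera("scene")
overlay("scene",[],(260,110,350,180),"pics/m.png",8,c)
```

```text
t 41.53 p [461.3 413.8 -27.7] jaw 1.589 shift [-0.8  4.3 -0.1] turn [-0.01  0.04 -0.01] q [-0.27  0.86 -0.72  1.76  0.75  0.82  0.23] F [ 0.1  0.3 -0. ] w 0.5
```

View pics/m.png

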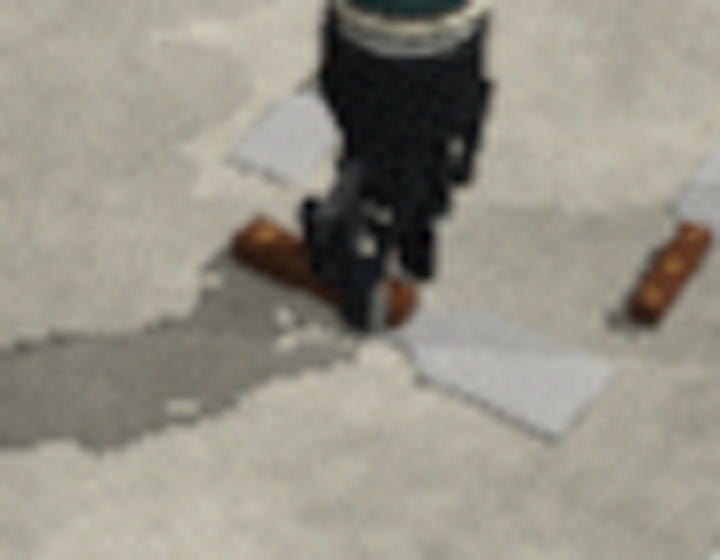

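The fingers straddle the handle at (365,300). I lower 4 mm and close.

Call:
send_rows:
  steps: [0,1,0,0,0,0,0,2,0,0,0,0,0,3,0,0,0,0,0,4,0,0,0,0,0,4,0,0,0,0,0,4,0,0,0,0,0,4,0,0,0,0,0,4,0,0,0,0,0,4,0,0,0,0,0,4,0,0,0,0]

```text
time_s: 42.42
eef_pos: [461.4, 413.7, -31.6]
tcp_rot: [0.707, 0.007, -0.007, -0.707]
wrist_force: [-0.3, 0.4, 0.2]
gripper_width: 0.499
```

Call:
send_rows:
  steps: [0,0,0,0,0,0,0,0,0,0,0,0,0,0,0,0,0,0,0,0,0,0,0,0,0,0,0,0,0,0,0,0,0,0,0,0,0,0,0,0,0,0,0,0,0,0,0,0,0,0,0,0,0,0,0,0,0,0,0,0]
  grip: 5

```text
time_s: 43.25
eef_pos: [461.5, 413.9, -31.4]
tcp_rot: [-0.707, -0.007, 0.006, 0.707]
wrist_force: [-0.7, -0.8, 4.1]
gripper_width: 0.263
```

Call:
send_rows:
  steps: [0,-3,0,0,0,0,0,-8,0,0,0,0,0,-16,0,0,0,0,0,-26,0,0,0,0,0,-38,0,0,0,0,0,-50,0,0,0,0,0,-62,0,0,0,0,0,-74,0,0,0,0,0,-84,0,0,0,0,0,-90,0,0,0,0]

```text
time_s: 44.08
eef_pos: [461.9, 414.3, 60.4]
tcp_rot: [-0.707, -0.007, 0.006, 0.708]
wrist_force: [0.4, 0.2, -1.0]
gripper_width: 0.263
```

Run:
```python
from plan import *
from meas import *
from workcell import cams
go(474.6,16.4,60,0.065)
c=cams.camera("scene")
overlay("scene",[],(260,90,350,160),"pics/n.png",8,c)
```

```text
t 44.08 p [461.9 414.3  60.4] jaw 1.589 shift [ 5.30e+00 -1.00e-01 -3.98e+02] turn [-1.300e-01  8.734e+01  2.000e-02] q [-0.22  0.75 -0.81  1.74  0.65  0.94  0.3 ] F [ 0.4  0.2 -1. ] w 0.26
```

View pics/n.png

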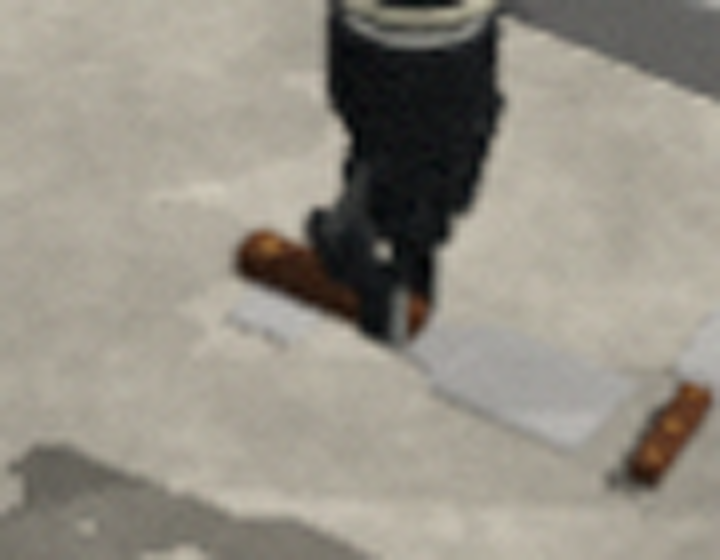

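The scraper hangs level from the jaws, handle (280,270) and blade (530,385). I carry it to the tray, turning and raised.

Call:
send_rows:
  steps: [0,-5,-8,0,6,0,1,-15,-25,0,13,0,1,-25,-45,0,20,0,1,-30,-70,0,27,0,2,-30,-100,0,34,0,2,-30,-135,0,41,0,3,-30,-170,0,48,0,3,-30,-205,0,55,0,4,-30,-240,0,62,0,4,-30,-275,0,69,0]

```text
time_s: 44.97
eef_pos: [470.2, 137.1, 88.4]
tcp_rot: [0.585, -0.397, 0.397, -0.585]
wrist_force: [1.9, -0.2, -1.6]
gripper_width: 0.26
```

Run:
```python
from plan import *
go(474.7,15.4,90,0.065)
```

```text
t 44.97 p [470.2 137.1  88.4] jaw 0.379 shift [114.7  -1.6 -40.9] turn [ 0.   18.01  0.  ] q [ 0.15  0.43 -0.6   2.05  0.35  0.76 -0.29] F [ 1.9 -0.2 -1.6] w 0.26
```

Call:
send_rows:
  steps: [30,0,-11,0,6,0,60,0,-22,0,12,0,88,0,-32,0,17,0,106,3,-38,0,18,0,113,10,-41,0,18,0,113,20,-41,0,18,0,113,30,-41,0,18,0,113,40,-41,0,18,0,113,48,-41,0,18,0,113,50,-41,0,18,0]

```text
time_s: 45.8
eef_pos: [473.5, 20.2, 36.4]
tcp_rot: [0.519, -0.482, 0.48, -0.517]
wrist_force: [-0.3, -0.2, -2.3]
gripper_width: 0.261
```

Run:
```python
from plan import *
from meas import *
from workcell import cams
go(474.7,15.4,-20,0.065)
c=cams.camera("scene")
overlay("scene",[],(190,150,320,270),"pics/p.png",5,c)
```

```text
t 45.8 p [473.5  20.2  36.4] jaw 0.074 shift [ 4.9 56.4  1. ] turn [ 0.18  0.5  -0.05] q [ 0.28  0.48 -0.47  2.11  0.36  0.63 -0.36] F [-0.3 -0.2 -2.3] w 0.26
```

View pics/p.png

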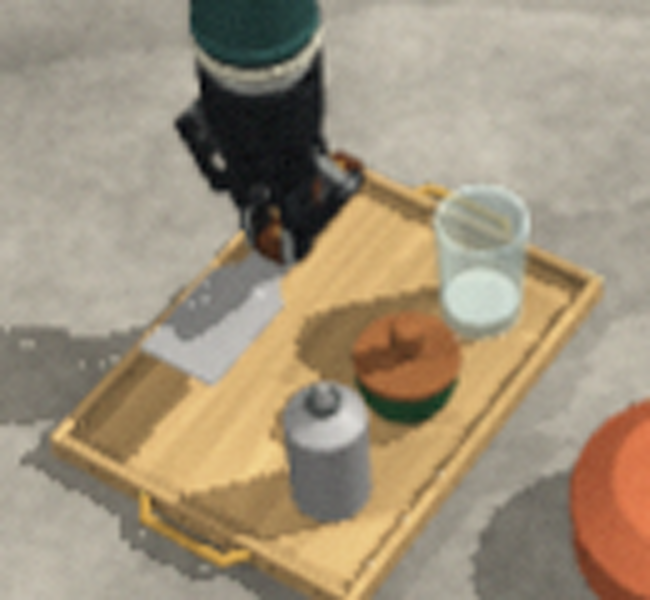

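The blade (215,330) points to the cruet end and the handle (350,165) to the press end, over the near half. I lower it.

Call:
send_rows:
  steps: [1,6,1,0,0.3,0,2,14,1,0,0.3,0,2,23,1,0,0.3,0,2,32,1,0,0.3,0,2,40,1,0,0.3,0,2,46,1,0,0.3,0,2,51,1,0,0.3,0,2,53,1,0,0.3,0,2,54,1,0,0.3,0,2,54,1,0,0.3,0]

```text
time_s: 46.68
eef_pos: [476.1, 16.8, -15.7]
tcp_rot: [-0.516, 0.483, -0.483, 0.516]
wrist_force: [-0.6, 0.4, -1.3]
gripper_width: 0.262
```

Run:
```python
from plan import *
go(474.7,15.4,-23.5,0.065)
```

```text
t 46.68 p [476.1  16.8 -15.7] jaw 0.066 shift [ 1.3  7.8 -1.5] turn [-0.    0.05  0.  ] q [ 0.22  0.57 -0.39  2.12  0.43  0.52 -0.43] F [-0.6  0.4 -1.3] w 0.26
```

Call:
send_rows:
  steps: [1,1,-1,0,0,0,1,2,-1.5,0,0,0,1,3,-1.5,0,0,0,1,4,-1.5,0,0,0,1,5,-1.5,0,0,0,1,6,-1.5,0,0,0,1,6.7,-1.5,0,0,0,1,7,-1.5,0,0,0,1,7,-1.5,0,0,0,1,7,-1.5,0,0,0]

```text
time_s: 47.52
eef_pos: [474.6, 15.7, -22.7]
tcp_rot: [0.516, -0.483, 0.483, -0.516]
wrist_force: [0.5, 0.7, -1.8]
gripper_width: 0.261
```

Call:
send_rows:
  steps: [0,0.3,0,0,0,0,0,0.6,0,0,0,0,0,0.9,0,0,0,0,0,1.2,0,0,0,0,0,1.5,0,0,0,0,0,1.5,0,0,0,0,0,1.5,0,0,0,0,0,1.5,0,0,0,0,0,1.5,0,0,0,0,0,1.5,0,0,0,0]

```text
time_s: 48.35
eef_pos: [474.7, 15.6, -23.5]
tcp_rot: [0.516, -0.483, 0.483, -0.516]
wrist_force: [-2.5, 1.2, 7.4]
gripper_width: 0.263
```

Contact (7 N). Releasing and retreating straight up.

Call:
send_rows:
  steps: [0,0,0,0,0,0,0,0,0,0,0,0,0,0,0,0,0,0,0,0,0,0,0,0,0,0,0,0,0,0,0,-4,0,0,0,0,0,-14,0,0,0,0,0,-32,0,0,0,0,0,-58,0,0,0,0,0,-90,0,0,0,0]
  grip: 50

```text
time_s: 49.18
eef_pos: [473.3, 15.8, 66.4]
tcp_rot: [0.517, -0.484, 0.482, -0.516]
wrist_force: [1.2, -0.9, 0.2]
gripper_width: 0.502
```

Call:
send_rows:
  steps: [0,-20,-5,0,0,0,5,-50,-15,0,0,0,20,-80,-25,0,0,0,50,-110,-30,0,0,0,85,-130,-30,0,0,0,120,-140,-30,0,0,0,155,-140,-30,0,0,0,190,-140,-30,0,0,0,220,-140,-30,0,0,0,240,-140,-30,0,0,0]

```text
time_s: 50.02
eef_pos: [459.9, -229.3, 206.9]
tcp_rot: [0.516, -0.484, 0.485, -0.515]
wrist_force: [0.5, -0.3, 0.7]
gripper_width: 0.501
```

Call:
send_rows:
  steps: [20,0,-5,0,0,0,50,0,-10,0,0,0,80,0,-15,0,0,0,110,0,-15,0,0,0,140,0,-15,0,0,0,160,0,-15,0,0,0,160,0,-15,0,0,0,160,0,-15,0,0,0,160,0,-15,0,0,0,160,0,-15,0,0,0]

```text
time_s: 50.85
eef_pos: [456.4, -384.8, 206.3]
tcp_rot: [-0.516, 0.483, -0.483, 0.517]
wrist_force: [0.1, 0.1, 0.1]
gripper_width: 0.504
```

Run:
```python
from poses import *
import meas
from workcell import cams,sensors
tr=lambda x,y:tuple(fr(tray,tth,[(x,y,0)])[0,:2])
M=(255,0,255);Y=(0,255,255)
a,b=110,145
sc=lambda z:0
t2=tth-np.pi/2;s0=tr(-55,0)
I=[(fr(tray,tth,[(a,b,8),(-a,b,8),(-a,-b,8),(a,-b,8),(a,b,8)]),Y),
(circ(tr(55,0),59,35),M),(circ(tr(55,94),98,31),M),(circ(tr(55,-89),88,26),M),
(fr(s0,t2,[(-100,12,26),(-2,12,26),(-2,-12,26),(-100,-12,26),(-100,12,26)]),Y),
(fr(s0,t2,[(50,29,10.6),(100,29,10.6),(100,-29,10.6),(50,-29,10.6)]),M)]
for n,bx in(("scene",(190,160,350,280)),("top",(190,110,350,290))):
    c=cams.camera(n);np.savez(n+"9.npz",**c)
    overlay(n,I,bx,f"pics/z_{n}.png",4 if n=="scene" else 3,c)
print(sensors.observe()["time_s"])
a0,b0=load("top0.npz"),load("top9.npz")
for nm,bx in(("keeper",(255,105,330,175)),("jar",(405,215,455,250))):
    x0,y0,x1,y1=bx
    d=np.abs(a0["img"][y0:y1,x0:x1].astype(int)-b0["img"][y0:y1,x0:x1]).mean();print(nm,d)
```

```text
50.95
keeper 4.8182857142857145
jar 14.339428571428572
```

View pics/z_scene.png

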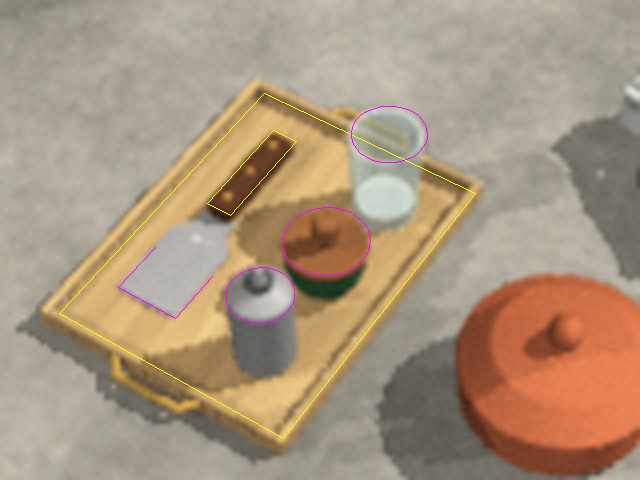

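View pics/z_top.png

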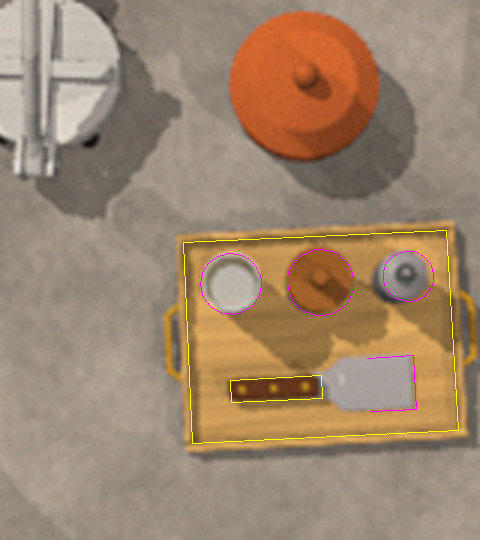

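Both views show every piece on its overlay within about 3 mm: tumbler at top (231,283), lid on bowl (320,281), cruet (405,277) and scraper (322,385), with the handle to the press. The keeper looks unmoved, and the jar was never approached. Handing in.

Run:
```python
from workcell import workorder
print(workorder.job_done())
```

```text
the job is handed in; nothing more can be done
None
```

I laid out the station and handed it in at about 51 s of the 134 s allowed; no verdict is reported. On the far half's middle line, the tumbler stands to the press side of the green bowl and the cruet to its other side. The lid is on the bowl, and the large scraper lies along the near half with its handle to the press.

- **Final camera checks:** in both views every piece matched its target outline within about 3 mm. All pieces stood upright or lay flat, and the arm was clear of everything. The tumbler, bowl, cruet and scraper were set down slowly with about 14 N or less at contact.
- **Tool reading off:** the fingertips stood about 35 mm above the TCP position the robot reports. Because of this, my first grasp closed above the bowl without touching it. I measured the offset in the camera depth image and corrected for it afterwards. It also meant I held the tumbler near its rim instead of at mid-height, but it was set down safely.
- **Scene camera bias:** this camera showed a steady offset of about 2–3 mm against the top view, and about 2 px (roughly 7 mm) on the scraper's handle before pickup. The jaws centred on the handle anyway.
- **Jar not confirmed:** the before/after image difference was higher around the jar (14) than around the keeper (5). I put this down to the arm's shadow because I never went near the jar, but I did not check it separately.

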